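Strip the die slide from the paste press with the long socket key

ROBOT

A 7-joint arm with a two-finger parallel gripper is mounted at the origin on a cart in front of the work surface, level with it; the furniture and walls round the work are solid. World frame = base frame: x ahead of the robot, y to its left, z up, the work surface at z = 0. Lengths are in m, angles in degrees, forces in N, time in s.
With the tool pointing down it reaches from about 0.425 to 0.875 m from the base axis. Payload 4.7 kg.
Tool frame: the origin (TCP) lies at the very end of the fingers, on their centre line; the grasp point (between the pads) lies 19 mm behind it; z points along the fingers, y is the line along which they close (so a half turn about z gives the same grasp; the last joint's range is limited). The gripper opens to 87 mm and grips with 3 to 60 N. Pads are 19 mm wide; open, the fingers measure 117 mm over their backs; the gripper's body (75 mm by 190 mm) begins 51 mm behind the grasp point.
Start: joints at [64.865, 18.392, -4.016, 83.108, 1.295, 78.541, -3.26], TCP at [0.284, -0.585, 0.223] pointing down, gripper open.
Joint ranges: [-163.93, 163.93], [-17.29, 119.83], [-79.2, 71.16], [3.27, 140.29], [-89.18, 269.18], [5.43, 117.66], [-154.24, 154.24]. Speed limits (degrees/s): [147.25, 147.25, 180, 180, 180, 180, 180].

INTERFACE

Orientations are given as [roll, pitch, yaw] about the fixed x, y, z axes, in that order (R = Rz(yaw) Ry(pitch) Rx(roll)).
In Python, from cell import get_obs, read_camera, sign_off, silhouettes gives the robot as it stands.
- The arm moves only by the tool play_rows, never from a script. Its argument "steps" is a list that holds one entry, the list of rows, each a list of 7 numbers: the shift along the tool's x, y, z in m, then the turn, a rotation vector about the tool's x, y, z in rad, then the finger opening in m, from 0 to 0.087. A call has 1 to 12 rows; each row shifts and turns the commanded pose from where the row before left it, along the tool's axes as they then stand; what a row does not reach is not made up. A row lasts 1/10 s, in which the tool goes at most 50 mm and 8.59 degrees, less where a joint would pass 70% of its speed; a pose out of reach is approached as far as the arm can. A call is refused whole if a number of a shift passes 0.05 or a number of a turn 0.15, either way. A call with a gripper value outside its range is refused whole. The fingers move at their own pace and stop on an object; "force" is the grip in N (left out, the last holds). Time passes only in rows, so rows that do not move let the fingers close. It gives the time, the measured TCP pose, the force, the opening and the grip force at its end, in the units of the state.
- get_obs(): the state, without advancing time (a new reading comes with each control period).
- read_camera(name): name is "scene" or "top"; returns a dict with "frame" (384x512x3 uint8, red, green, blue), "intrinsics" (3x3 intrinsics, pixels), "view" (4x4, takes a point from world to camera coordinates). Camera axes: x right, y up, looking along -z (the intrinsics and any distortion apply to the point x, -y, -z); pixel columns grow to the right and rows downward; lengths in m; the calibration is good to about 2 mm. A picture is of the moment at which its call begins. There is no depth.
- sign_off(): hands the job in; it is judged then, once.
Trained networks look in the newest picture that a camera, given by its name, has taken for a name from the list of things; names that differ only in an ending like _2 or _b are one class to them, and where a whole thing is asked for, a point or a joint stands for the part that bears it (a point fixed in the world has none). Each returns a list of dicts, best first, with "p" (0 to 1); they miss things now and then, are a little off and sometimes report something else, mostly with a low value. They report only what shows in the picture. A call takes as long as a camera call.
- silhouettes(camera, name): "pixels" (384x512 bool, what is visible of it) and "extent" ([left, top, right, bottom] in pixels, round what is visible of it).
The state is a dict: "time_s": time; "qpos": joint angles; "joint_velocities": joint speeds; "effort": joint torques, N m; "tool_pos": TCP position; "tool_rot": TCP orientation; "force": force on the tool from outside, world axes, zero at the start; "wrist_torque": the same for the moment, N m; "grip_width": finger opening in m; "grasp_force": force on a finger pad.
Only numpy, scipy, OpenCV 4.12 (cv2) and the standard library are available. Lean on these libraries where they do the work, as an engineer would, in place of code of your own. Each camera call takes 0.05 s, during which the arm holds its last target. There are 200 camera calls.

TASK

Get the die of the paste press out for washing: take the longer of the two socket keys from the stand, put it down the leaning barrel over the nut at the bottom, and turn the nut anticlockwise (seen from the barrel's mouth) until it comes up against its stop. Stand the key back in its empty sleeve, draw the freed die slide out of the side of the press by its black grip and lay it flat on the empty slatted board, wholly on the board. Leave the short key in its sleeve, and do not disturb the timer or the small jars.

Things in the scene. Friction and masses are not known exactly. Their poses are not given: they have to be found in the camera images.
- press: Bench paste press, fixed: aluminium base plate 190 x 130 x 24 mm, grey column behind, steel barrel that leans 30 deg from vertical towards its front (-x). Its ram has been taken out. Origin: under the base, on the table; the base reaches from x -55 to +135 and y +-65 mm; the barrel's rim is up to 196 mm above the table
- bore_mouth (a point): Centre of the barrel's open upper rim, about (-18, 0, 181) mm in the press frame. z: out of the bore along its axis (30 deg from vertical, leaning to the press's -x); x: away from the robot and up; y: the press's y. The rim is belled: 53 mm wide, narrowing to 37 mm within 8 mm of depth; outside 57 mm at the rim, 46 mm below
- bore_floor (a point): Centre of the flat floor of the bore, 100 mm down its axis from bore_mouth; same axes. The 37 mm bore guides the long key's socket with about 1.5 mm play all round. With the key's foot on this floor the nut is inside the socket and stays inside it all the way
- nut_top (a point): Centre of the top face of the square steel clamp nut in the bore, 14 mm above bore_floor when tight (86 mm below the rim). 20 mm across flats, 14 mm high, top edges chamfered; a 12 mm stud end stands 3 mm out of it. z: out along the bore; x: square to a flat of the nut, turning with it (along bore_floor's x when the joint reads 0). It climbs 3 mm per rad turned anticlockwise
- nut (a joint): Turn of the nut in rad: 0 tight, growing anticlockwise seen from the mouth, stop at 2.6; starts between 0 and 0.35, turns with about 0.12 N m and stays where it is left. The stud under it is drawn up out of the die slide as it turns; the slide is surely free from 2.3 on
- key: Long socket key, 165 mm, about 0.24 kg: round steel socket 34 mm across at its foot with a square hole 23 mm across flats, 28 mm deep; round shaft 15 mm with a 34 mm steel centring collar 66 to 82 mm up; square black grip 20 x 20 x 40 mm at the top. Origin: centre of the foot face; z: up the shaft; x: square to a flat of the square hole; the grip's flats are turned 45 deg from the hole's. Stands upright in a sleeve of the stand
- key_grip (a point): Middle of the long key's square grip, 147 mm up its axis from the foot; axes of the key. On the nut the grip stands 25 to 65 mm above the barrel's rim. The socket drops over the nut when their flats agree (every 90 deg) within about 0.15 rad, and has that much free play either way when turned
- key_short: Short socket key, 110 mm, otherwise the same; without a collar, too short for this barrel. Origin: centre of the foot face, z up. Stands in the other sleeve
- sleeve_a (a point): Centre of the floor of one sleeve of the key stand (its +y one), z up. The stand is a fixed wooden foot 80 x 175 x 24 mm with two steel tubes 90 mm apart along y; their floors are 24 mm and rims 78 mm above the table; 38 mm inside, belled to 50 mm in the top 6 mm, 54 mm outside. Which key stands in which varies
- sleeve_b (a point): The same for the other sleeve (at -y of the stand)
- die: Die slide, 0.15 kg: perforated steel plate 52 (x) x 60 (y) x 6 mm in a slot across the barrel's foot, with a 16 mm wide arm towards -y that ends in an upright black grip block. Origin: centre of the plate's underside; z: normal to the plate (in the press: along the bore, 30 deg from vertical). It comes out level along its own -y, to the right of the press; 65 mm clears the slot
- die_grip (a point): In the slide's grip block, at (0, -118, 14) mm from the die's origin; axes of the die. The block is 16 (x) x 36 (y) x 24 (z) mm, its foot flush with the plate's underside: take it across x. In the slot the slide has 2 mm play each way across x and 2 mm along z; the stud stands in the 16 mm square eye in its middle until the nut is backed off
- board: The empty slatted wooden board at the right, fixed, 246 (x) x 279 (y) x 28 mm; origin: centre of its underside, z up; top face 28 mm above the table. The other board, further back, carries rice cakes
- timer: Round wind-up timer, 72 mm wide, 48 mm high, bystander; origin under its centre
- tea_jar: Small jar 59 mm wide, 64 mm high, bystander; origin under its centre
- cocoa_jar: Small jar 53 mm wide, 56 mm high, bystander; origin under its centre

How it is judged:
By the outcome, as a careful person would: the job done as asked, in the order asked, and still so for the second after the job is handed in, with the robot touching nothing.
It also fails if it takes over 72 s, if anything falls off the work surface, if the arm or the gripper's body presses on something with over 40 N, if the wrist force passes 120 N, or if a joint passes its speed limit or range.

## Working session

There is one attempt and no reset: what is moved stays moved. The work goes in short steps, Python scripts to look and compute and a tool call to move; the robot and the scene stay as the last step left them, time stands still between calls to the robot, and variables do not carry over. Pictures are saved under pics/ and viewed, at most 13 in all, crops included, and the job is handed in when it is done.

Besides the shell and the picture viewer there is one more tool, called after "Call:" as name(argument=value, ...), one argument or row to a line, values as JSON. play_rows: Moves the arm, as the interface text tells. Its arguments: {"type":"object","properties":{"steps":{"type":"array","items":{"type":"array","items":{"type":"array","items":{"type":"number"}}}},"force":{"type":"number"}},"required":["steps"]}

```bash
mkdir -p pics; ls; python3 - <<'E'
from cell import *
import cv2,numpy as np,json
o=get_obs();print({k:np.round(v,3).tolist() for k,v in o.items()})
ims=[]
for c in("scene","top"):
    r=read_camera(c);cv2.imwrite(f"pics/{c}0.png",r["frame"][...,::-1]);ims.append(r)
    print(c,r["intrinsics"].tolist(),np.round(r["view"],4).tolist())
    for n in["press","key","key_short","die","board","timer","tea_jar","cocoa_jar","nut","sleeve_a"]:
        try:
            for s in silhouettes(c,n)[:3]:
                m=s["pixels"];ys,xs=np.nonzero(m);print(n,round(s["p"],2),s["extent"],len(xs),xs.mean().round(1),ys.mean().round(1))
        except Exception as e: print(n,e)
E
```

```text
pics
{'time_s': 0.0, 'qpos': [64.868, 18.44, -4.013, 83.175, 1.295, 78.54, -3.262], 'joint_velocities': [-0.059, -0.047, -0.007, -0.073, 0.04, 0.003, 0.021], 'effort': [-0.0, -49.129, -0.404, -31.253, -0.064, 0.044, 0.0], 'tool_pos': [0.284, -0.584, 0.221], 'tool_rot': [-179.891, 0.007, 25.938], 'force': [0.303, 0.824, 0.088], 'wrist_torque': [-0.043, -0.031, -0.017], 'grasp_force': 0.0, 'grip_width': 0.087}
scene [[433.56699047065086, 0.0, 243.41820813693514], [0.0, 433.56699047065086, 203.23919803946674], [0.0, 0.0, 1.0]] [[-0.8819, -0.4711, -0.0164, 0.5414], [0.359, -0.6939, 0.6242, -0.242], [-0.3055, 0.5446, 0.7811, -1.2272], [0.0, 0.0, 0.0, 1.0]]
press 0.76 [217.0, 178.4, 281.9, 241.1] 2677 251.6 210.4
key 0.5 [236.6, 236.1, 249.9, 269.2] 281 242.8 251.6
key_short 0.51 [227.4, 276.3, 236.0, 294.6] 163 229.1 284.9
die 0.4 [255.2, 171.9, 265.0, 181.0] 53 260.2 176.0
board 0.7 [261.2, 117.6, 356.1, 195.5] 4046 310.5 154.9
timer 0.85 [184.4, 238.9, 204.2, 259.9] 336 192.4 249.5
tea_jar 0.63 [151.8, 257.8, 175.4, 284.1] 490 162.8 269.7
cocoa_jar 0.75 [153.2, 295.0, 177.0, 317.6] 407 
[... 408 characters left out ...]
0.0, 0.0, 0.0, 1.0]]
press 0.8 [231.1, 154.2, 291.3, 225.0] 2685 262.1 189.9
key 0.74 [329.4, 163.5, 434.6, 251.9] 7838 382.1 208.4
key 0.64 [189.2, 205.4, 204.7, 220.8] 173 196.2 211.6
die 0.56 [271.0, 173.2, 310.3, 183.5] 219 292.6 179.0
board 0.82 [328.3, 161.7, 433.3, 251.6] 7972 382.5 208.3
board 0.68 [159.5, 209.4, 171.7, 223.9] 120 165.2 216.4
timer 0.97 [187.2, 147.3, 213.8, 169.3] 390 199.7 159.5
timer 0.21 [190.6, 202.3, 205.6, 221.3] 187 196.0 211.9
tea_jar 0.58 [150.9, 137.9, 174.5, 160.4] 385 163.2 149.0
tea_jar 0.54 [248.8, 171.7, 283.1, 209.2] 859 263.4 190.1
cocoa_jar 0.78 [126.5, 160.0, 142.9, 183.1] 332 134.3 173.0
sleeve_a 0.81 [155.5, 202.8, 214.0, 232.1] 1363 184.5 219.0
```

```bash
python3 - <<'E'
import cv2,numpy as np
s=cv2.imread("pics/scene0.png");t=cv2.imread("pics/top0.png")
a=cv2.resize(s[100:340,130:370],(800,800))[:600] if 0 else cv2.resize(s[100:330,130:370],(626,600),interpolation=cv2.INTER_CUBIC)
b=cv2.resize(t[120:270,110:310],(800,600),interpolation=cv2.INTER_CUBIC)
cv2.imwrite("pics/a.png",a);cv2.imwrite("pics/b.png",b)
E
```

```text
(no output)
```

View pics/a.png

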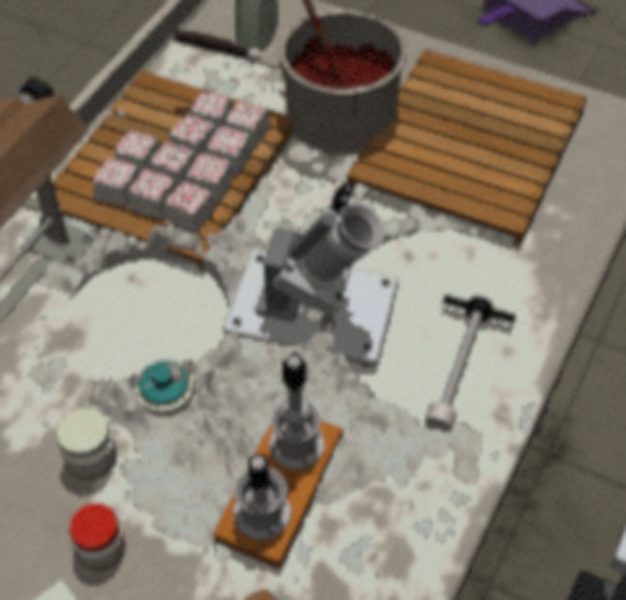

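View pics/b.png

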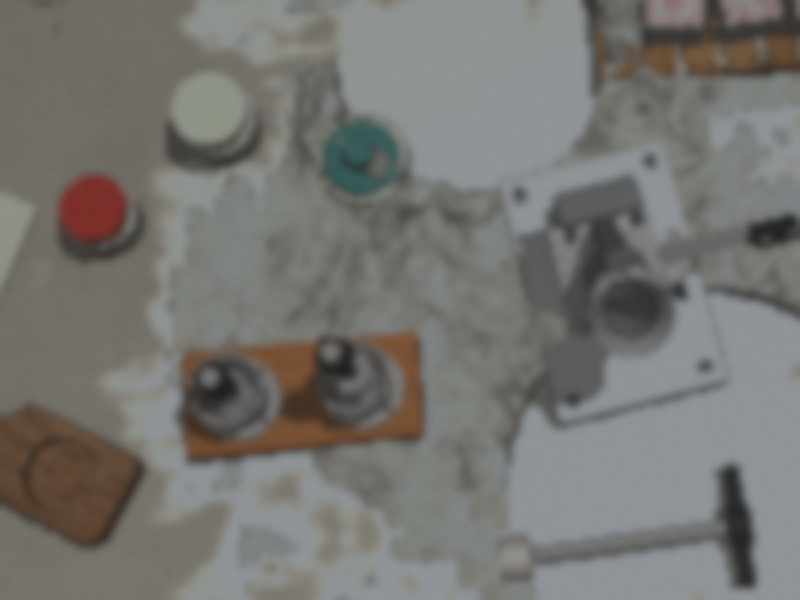

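```bash
cat > h.py <<'E'
import numpy as np,cv2
from scipy.optimize import least_squares
from scipy.ndimage import map_coordinates,gaussian_filter
from scipy.spatial.transform import Rotation as Ro
def proj(c,P):
    P=np.atleast_2d(P);V=np.array(c["view"]);q=P@V[:3,:3].T+V[:3,3];K=np.array(c["intrinsics"])
    return np.c_[K[0,0]*q[:,0]/-q[:,2]+K[0,2],K[1,1]*-q[:,1]/-q[:,2]+K[1,2]]
def back(c,uv,z):
    V=np.array(c["view"]);K=np.array(c["intrinsics"]);R=V[:3,:3];C=-R.T@V[:3,3]
    d=R.T@np.array([(uv[0]-K[0,2])/K[0,0],-(uv[1]-K[1,2])/K[1,1],-1]);return C+d*(z-C[2])/d[2]
def rect(x0,x1,y0,y1,z,n=40):
    c=np.array([[x0,y0,z],[x1,y0,z],[x1,y1,z],[x0,y1,z],[x0,y0,z]])
    return np.concatenate([np.linspace(c[i],c[i+1],n)[2:-2] for i in range(4)]),np.repeat(np.diff(c,axis=0)/np.linalg.norm(np.diff(c,axis=0),axis=1)[:,None],n-4,0)
def circ(ctr,r,ax,n=60):
    ax=np.array(ax);u=np.cross([0,1,0],ax);u/=np.linalg.norm(u);v=np.cross(ax,u);t=np.linspace(0,2*np.pi,n,endpoint=False)[:,None]
    return np.array(ctr)+r*(np.cos(t)*u+np.sin(t)*v),-np.sin(t)*u+np.cos(t)*v
def fit(cams,models,p0,rng=(6,4,3,2,2)):
    P=np.concatenate([m[0] for m in models]);T=np.concatenate([m[1] for m in models]);p=np.array(p0,float)
    G=[gaussian_filter(c["frame"].astype(float),(1,1,0)) for c in cams]
    def w(p,X):
        c,s=np.cos(p[2]),np.sin(p[2]);return X@np.array([[c,-s,0],[s,c,0],[0,0,1]]).T+[p[0],p[1],0]
    for r in rng:
        tg=[]
        for c,g in zip(cams,G):
            a=proj(c,w(p,P));b=proj(c,w(p,P+T*1e-3));t=b-a;t/=np.linalg.norm(t,axis=1)[:,None];n=np.c_[-t[:,1],t[:,0]]
            s=np.arange(-r-1,r+1.01,.25)
            X=a[:,None]+s[None,:,None]*n[:,None]
            v=np.stack([map_coordinates(g[...,k],[X[...,1],X[...,0]],order=1) for k in range(3)],-1)
            gr=np.linalg.norm(v[:,4:]-v[:,:-4],axis=2);gr=gr[:,2:-2];ss=s[4:-4] 
            k=gr.argmax(1);tg.append((n,a+ss[k][:,None]*n,np.minimum(gr.max(1),30)/30))
        def f(q): return np.concatenate([((proj(c,w(q,P))-t[1])*t[0]).sum(1)*t[2] for c,t in zip(cams,tg)])
        o=least_squares(f,p,loss="soft_l1",f_scale=.4,x_scale=[.01,.01,.05]);p=o.x
    return p,np.median(np.abs(f(p))),[np.median(np.abs(x)) for x in np.split(f(p),len(cams))]
E
python3 - <<'E'
from h import *
from cell import *
S,T=read_camera("scene"),read_camera("top");print(S.keys())
for c in(S,T):
    V=c["view"];print("C",(-V[:3,:3].T@V[:3,3]).round(3))
px=lambda u,v:(110+u/4,120+v/4)
sp=lambda u,v:(130+u*240/626,100+v*230/600)
for n,(u,v),z in[("mouth",(633,308),.181),("shortgrip",(213,376),.11+.024),("longgrip",(335,352),.189),("dieg",(772,230),.09)]:print(n,back(T,px(u,v),z).round(3))
press=[rect(-.055,.135,-.065,.065,.024),circ((-.018,0,.181),.0285,(-.5,0,.866))]
stand=[rect(-.04,.04,-.0875,.0875,.024),circ((0,.045,.078),.027,(0,0,1)),circ((0,-.045,.078),.027,(0,0,1))]
board=[rect(-.123,.123,-.1395,.1395,.028)]
cen=lambda pts,z:np.mean([back(T,px(*q),z) for q in pts],0)
b=back(T,(381,206),.028)
pc=cen([(507,190),(660,145),(727,378),(560,420)],.024);y=np.radians(15)
st=cen([(185,350),(418,333),(424,430),(188,452)],.024)
vis=[c["frame"][...,::-1].copy() for c in(S,T)];vis=[cv2.resize(v,None,fx=4,fy=4,interpolation=cv2.INTER_CUBIC) for v in vis]
for n,m,p0 in[("press",press,(pc[0]-.04*np.cos(y),pc[1]-.04*np.sin(y),y)),("stand",stand,(st[0],st[1],np.radians(4))),("board",board,(b[0],b[1],0))]:
    print(n,"p0",np.round(p0,3))
    for cs in((S,T),(T,),(S,)):
        p,e,ee=fit(cs,m,p0);print(n,p.round(4),np.degrees(p[2]).round(2),e.round(2),np.round(ee,2))
        if len(cs)==2:
            c,s=np.cos(p[2]),np.sin(p[2]);M=np.array([[c,-s,0],[s,c,0],[0,0,1]])
            for cam,v in zip((S,T),vis):
                for q in proj(cam,np.concatenate([a[0] for a in m])@M.T+[p[0],p[1],0]):cv2.circle(v,tuple(np.int32(q*4+2)),1,(0,255,0),-1)
o=np.zeros((600,800,3),np.uint8);a=vis[0][440:1320,560:1440];o[:400,:400]=cv2.resize(a,(400,400));o[:, 400:]=0
t=vis[1][520:1080,600:1780];
cv2.imwrite("pics/fit.png",np.vstack([cv2.resize(t,(800,380)),np.hstack([cv2.resize(vis[0][800:1320,560:1000],(186,220)),cv2.resize(vis[0][640:1000,840:1160],(248,220)),np.zeros((220,366,3),np.uint8)])]))
E
```

```text
dict_keys(['frame', 'intrinsics', 'view'])
C [0.189 0.755 1.118]
C [0.29  0.022 1.465]
mouth [0.528 0.009 0.181]
shortgrip [0.496 0.293 0.134]
longgrip [0.502 0.203 0.189]
dieg [ 0.598 -0.091  0.09 ]Traceback (most recent call last):
  File "<stdin>", line 10, in <module>
  File "h.py", line 15, in circ
    ax=np.array(ax);u=np.cross([0,1,0],ax);u/=np.linalg.norm(u);v=np.cross(ax,u);t=np.linspace(0,2*np.pi,n,endpoint=False)[:,None]
                                           ^^^^^^^^^^^^^^^^^^^^
numpy._core._exceptions._UFuncOutputCastingError: Cannot cast ufunc 'divide' output from dtype('float64') to dtype('int64') with casting rule 'same_kind'
```

Call:
play_rows(
  steps=[
    [[0,0,-0.05,0,0,0,0.087],[0,0,-0.05,0,0,0,0.087],[0.04,-0.02,0,0,0,0,0.087],[0.04,-0.02,0,0,0,0,0.087],[0.04,-0.02,0,0,0,0,0.087],[0.04,-0.02,0,0,0,0,0.087],[0.04,-0.02,0,0,0,0,0.087],[0.04,-0.02,0,0,0,0,0.087],[0.04,-0.02,0,0,0,0,0.087],[0.04,-0.02,0,0,0,0,0.087]],
  ],
  force=40,
)

```text
time_s: 2.2
tool_pos: [0.5029, -0.2991, 0.3229]
tool_rot: [180.0, -0.0, 25.9]
force: [0.6, -0.9, -1.0]
grip_width: 0.0866
grasp_force: 0.0
```

```bash
sed -i 's/ax=np.array(ax)/ax=np.array(ax,float)/;s/np.cross(\[0,1,0\],ax)/np.cross([0.,1,0],ax)/' h.py; cat > m.py <<'E'
from h import *
def mk(f,K,V):return dict(frame=cv2.imread(f)[...,::-1],intrinsics=np.array(K),view=np.array(V))
S=mk("pics/scene0.png",[[433.567,0,243.41821],[0,433.567,203.2392],[0,0,1]],[[-0.8819,-0.4711,-0.0164,0.5414],[0.359,-0.6939,0.6242,-0.242],[-0.3055,0.5446,0.7811,-1.2272],[0,0,0,1]])
T=mk("pics/top0.png",[[498.37605,0,263.8122],[0,498.37605,187.8535],[0,0,1]],[[-0.022,-0.9998,-0.0033,0.033],[0.9795,-0.0223,0.2001,-0.5768],[-0.2001,0.0012,0.9798,-1.3771],[0,0,0,1]])
E
python3 - <<'E'
from m import *
px=lambda u,v:(110+u/4,120+v/4)
press=[rect(-.055,.135,-.065,.065,.024),circ((-.018,0,.181),.0285,(-.5,0,.866))]
stand=[rect(-.04,.04,-.0875,.0875,.024),circ((0,.045,.078),.027,(0,0.,1)),circ((0,-.045,.078),.027,(0,0.,1))]
board=[rect(-.123,.123,-.1395,.1395,.028)]
cen=lambda pts,z:np.mean([back(T,px(*q),z) for q in pts],0)
b=back(T,(381,206),.028)
pc=cen([(507,190),(660,145),(727,378),(560,420)],.024);y=np.radians(15)
st=cen([(185,350),(418,333),(424,430),(188,452)],.024)
vis=[cv2.resize(c["frame"][...,::-1],None,fx=4,fy=4,interpolation=cv2.INTER_CUBIC) for c in(S,T)]
for n,m,p0 in[("press",press,(pc[0]-.04*np.cos(y),pc[1]-.04*np.sin(y),y)),("stand",stand,(st[0],st[1],np.radians(4))),("board",board,(b[0],b[1],0))]:
    print(n,"p0",np.round(p0,3))
    for cs in((S,T),(T,),(S,)):
        p,e,ee=fit(cs,m,p0);print(n,p.round(4),np.degrees(p[2]).round(2),e.round(2),np.round(ee,2))
        if len(cs)==2:
            c,s=np.cos(p[2]),np.sin(p[2]);M=np.array([[c,-s,0],[s,c,0],[0,0,1]])
            for cam,v in zip((S,T),vis):
                for q in proj(cam,np.concatenate([a[0] for a in m])@M.T+[p[0],p[1],0]):cv2.circle(v,tuple(np.int32(q*4+2)),1,(0,255,0),-1)
t=vis[1][520:1080,600:1780]
cv2.imwrite("pics/fit.png",np.vstack([cv2.resize(t,(800,380)),np.hstack([cv2.resize(vis[0][980:1300,820:1100],(192,220)),cv2.resize(vis[0][640:1000,840:1160],(196,220)),cv2.resize(vis[0][440:820,1020:1440],(243,220)),np.zeros((220,169,3),np.uint8)])]))
E
```

```text
press p0 [0.538 0.011 0.262]
press [0.5378 0.0199 0.1906] 10.92 0.41 [0.51 0.37]
press [0.5374 0.0163 0.2109] 12.09 0.29 [0.29]
press [0.5411 0.0243 0.1646] 9.43 0.75 [0.75]
stand p0 [0.501 0.249 0.07 ]
stand [0.496  0.2541 0.0859] 4.92 0.64 [0.73 0.6 ]
stand [0.4975 0.2518 0.0796] 4.56 0.37 [0.37]
stand [0.4943 0.2616 0.0856] 4.9 0.74 [0.74]
board p0 [ 0.522 -0.321  0.   ]
board [ 0.5163 -0.3226  0.043 ] 2.46 0.47 [0.46 0.5 ]
board [ 0.5173 -0.3239  0.0398] 2.28 0.24 [0.24]
board [ 0.5143 -0.3196  0.0447] 2.56 0.4 [0.4]
```

View pics/fit.png

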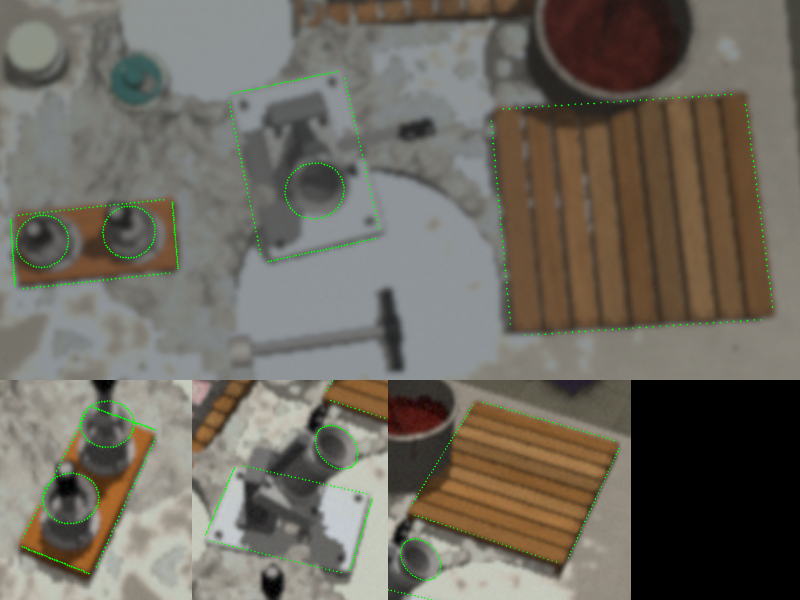

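```bash
python3 - <<'E'
from m import *
def one(n,m,p0):
    out=[]
    for cs in((S,T),(T,),(S,)):
        p,e,ee=fit(cs,m,p0,rng=(3,3,2,2,1.5));print(n,p.round(4),np.degrees(p[2]).round(1),np.round(ee,2));out.append(p)
    return out
m=[circ((-.018,0,.181),.0285,(-.5,0,.866))]
a=one("rim",m,(.538,.018,.2))
b=[rect(-.055,.135,-.065,.065,.024)];ba=one("base",b,(.5375,.018,.21))
s=[circ((0,.045,.078),.027,(0,0,1)),circ((0,-.045,.078),.027,(0,0,1))];sa=one("sleeves",s,(.497,.253,.082))
f=[rect(-.04,.04,-.0875,.0875,.024)];fa=one("foot",f,(.497,.253,.082))
def draw(cam,v,mm,p,col):
    c,s_=np.cos(p[2]),np.sin(p[2]);M=np.array([[c,-s_,0],[s_,c,0],[0,0,1]])
    for q in proj(cam,mm@M.T+[p[0],p[1],0]):cv2.circle(v,tuple(np.int32(np.round(q*8+3.5))),1,col,-1)
V=[cv2.resize(c["frame"][...,::-1],None,fx=8,fy=8,interpolation=cv2.INTER_CUBIC) for c in(S,T)]
for cam,v in zip((S,T),V):
    draw(cam,v,m[0][0],a[0],(0,255,0));draw(cam,v,b[0][0],ba[0],(0,255,0));draw(cam,v,f[0][0],fa[0],(0,255,255))
    for q in s:draw(cam,v,q[0],sa[0],(0,255,0))
t=V[1]
def crop(v,x0,y0,x1,y1,w=400,h=300):return cv2.resize(v[y0*8:y1*8,x0*8:x1*8],(w,h))
cv2.imwrite("pics/fit2.png",np.vstack([np.hstack([crop(t,225,150,305,230-20),crop(t,150,195,222,249)]),np.hstack([crop(V[0],212,175,292,235),crop(V[0],205,230,289,293+30*0)])]))
E
```

```text
rim [0.5384 0.0191 0.2162] 12.4 [0.52 0.3 ]
rim [ 0.5403  0.0113 -0.078 ] -4.5 [0.2]
rim [ 0.5381  0.0181 -0.0693] -4.0 [0.44]
base [0.5349 0.0195 0.2208] 12.7 [0.35 0.25]
base [0.5356 0.0171 0.2046] 11.7 [0.24]
base [0.5361 0.0207 0.2521] 14.4 [0.46]
sleeves [0.4939 0.2555 0.0774] 4.4 [0.54 0.53]
sleeves [0.4947 0.2517 0.0578] 3.3 [0.46]
sleeves [0.4934 0.2564 0.0704] 4.0 [0.57]
foot [0.4966 0.2528 0.0808] 4.6 [0.7  0.39]
foot [0.4978 0.2515 0.0784] 4.5 [0.24]
foot [0.4948 0.2619 0.0891] 5.1 [0.53]
```

View pics/fit2.png

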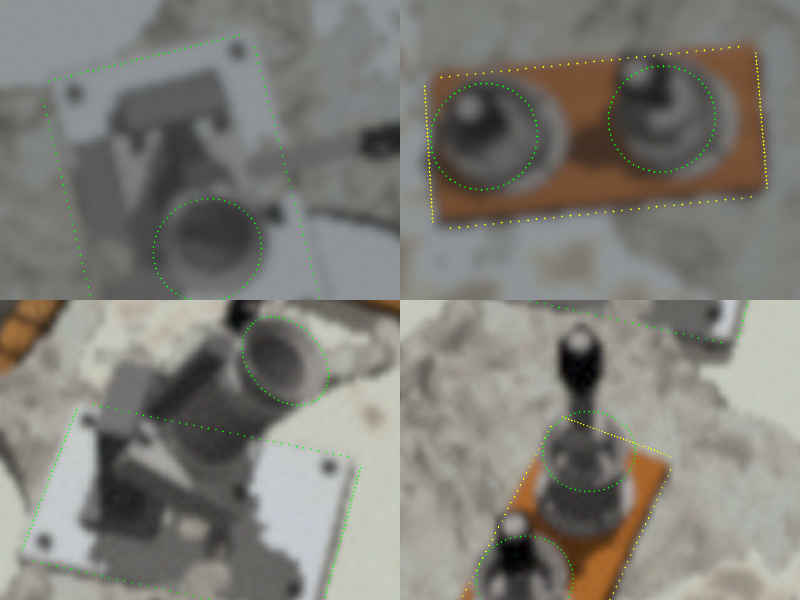

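```bash
cat > g.py <<'E'
from h import *
import sys
from cell import *
def cur():
    o=get_obs();return np.array(o["tool_pos"]),Ro.from_euler("xyz",o["tool_rot"],degrees=True),o
def delta(p,R=None):
    p0,R0,o=cur();d=R0.inv().apply(np.array(p)-p0);rv=(R0.inv()*R).as_rotvec() if R is not None else np.zeros(3)
    print("shift",d.round(4),"rotvec",rv.round(4))
def axes(z,y):
    z=np.array(z)/np.linalg.norm(z);y=np.array(y)-z*np.dot(y,z);y/=np.linalg.norm(y);return Ro.from_matrix(np.c_[np.cross(y,z),y,z])
E
python3 - <<'E'
from m import *
from g import *
p,R,o=cur();print(np.round(o["qpos"],1))
# triangulate grip top from both views
for nm,ut,us in[("long",(110+335/4,120+350/4),(242.8,238.)),("short",(110+213/4,120+376/4),(230.5,276.))]:
    f=lambda X:np.r_[proj(T,X)[0]-ut,proj(S,X)[0]-us]
    r=least_squares(f,[.5,.2,.19]);print(nm,r.x.round(4),r.fun.round(2))
# sharpen small crops to see grip squares
a=T["frame"][195:235,160:225,::-1];b=S["frame"][230:300,205:265,::-1]
cv2.imwrite("pics/z.png",np.hstack([cv2.convertScaleAbs(cv2.resize(x,(400,400*x.shape[0]//x.shape[1]) ,interpolation=cv2.INTER_CUBIC)[:246],alpha=1.6) for x in(a,b)]))
y=np.radians(-23);delta([.501,.206,.32],axes([0,0,-1],[np.cos(y),np.sin(y),0]))
E
```

```text
[ 42.8   9.6 -17.   82.9   2.8  87.9 -38.1]
long [0.5039 0.2042 0.1801] [ 0.05  0.19 -0.18 -0.06]
short [0.4947 0.2933 0.1299] [ 0.19  0.77 -0.72 -0.23]
shift [ 0.2192 -0.4551  0.0026] rotvec [ 8.000e-04  1.000e-04 -7.167e-01]
```

View pics/z.png

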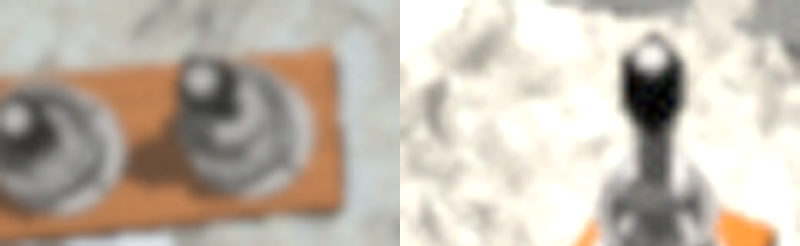

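Call:
play_rows(
  steps=[
    [[0.02,-0.0412,0,0,0,0,0.087],[0.02,-0.0412,0,0,0,0,0.087],[0.02,-0.0412,0,0,0,0,0.087],[0.02,-0.0412,0,0,0,0,0.087],[0.02,-0.0412,0,0,0,0,0.087],[0.02,-0.0412,0,0,0,0,0.087],[0.02,-0.0412,0,0,0,0,0.087],[0.02,-0.0412,0,0,0,0,0.087],[0.02,-0.0412,0,0,0,0,0.087],[0.02,-0.0412,0,0,0,0,0.087],[0.02,-0.0412,0,0,0,0,0.087]],
  ],
)

```text
time_s: 3.3
tool_pos: [0.5014, 0.2048, 0.3229]
tool_rot: [180.0, -0.1, 25.9]
force: [1.0, -0.2, 0.5]
grip_width: 0.087
grasp_force: 0.0
```

Call:
play_rows(
  steps=[
    [[0,0,0,0,0,-0.144,0.087],[0,0,0,0,0,-0.144,0.087],[0,0,0,0,0,-0.144,0.087],[0,0,0,0,0,-0.144,0.087],[0,0,0,0,0,-0.144,0.087],[0,0,0,0,0,-0.144,0.087],[0,0,0,0,0,-0.144,0.087],[0,0,0,0,0,-0.144,0.087],[0,0,0.03,0,0,0,0.087],[0,0,0.03,0,0,0,0.087],[0,0,0,0,0,0,0.087]],
  ],
)

```text
time_s: 4.4
tool_pos: [0.4995, 0.2017, 0.259]
tool_rot: [-179.6, 0.1, 91.9]
force: [-0.5, -0.3, -0.7]
grip_width: 0.0872
grasp_force: 0.0
```

```bash
python3 - <<'E'
from m import *
from g import *
p,R,o=cur();print(np.round(o["qpos"],1),p,R.as_euler("xyz",degrees=True).round(1))
im=[]
for n in("scene","top"):
    c=read_camera(n)
    for q,col in((p,(0,0,255)),(np.array([.503,.205,.171]),(0,255,0))):
        u=proj(c,q)[0]
        if col[1]==0:v=c["frame"][...,::-1].copy();ctr=u
        print(n,u.round(1));
    x,y=np.int32(ctr);x0=x-50;y0=y-37;cr=cv2.resize(v[y0:y0+75,x0:x0+100],(400,300),interpolation=cv2.INTER_CUBIC)
    for q,col in((p,(0,0,255)),(np.array([.503,.205,.171]),(0,255,0))):
        cv2.circle(cr,tuple(np.int32((proj(c,q)[0]-[x0,y0])*4+1.5)),3,col,1)
    im.append(cr)
cv2.imwrite("pics/d.png",np.hstack(im))
E
```

```text
[ 18.3   7.7 -46.8  94.2   5.6  80.9 -27.2] [0.49953146 0.20173129 0.25896193] [-1.796e+02  1.000e-01  9.190e+01]
scene [244.  219.9]
scene [242.8 240.2]
top [190.2 204.2]
top [193.9 208.6]
```

View pics/d.png

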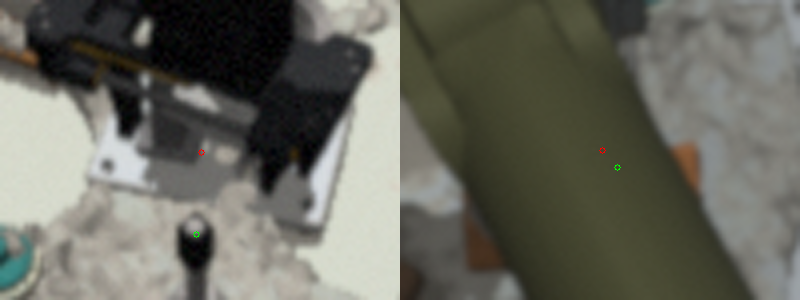

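Call:
play_rows(
  steps=[
    [[0.003,0.0035,0,0,0,0,0.087],[0,0,0.035,0,0,0,0.087],[0,0,0.035,0,0,0,0.087],[0,0,0.035,0,0,0,0.087],[0,0,0.002,0,0,0,0.087],[0,0,0,0,0,0,0.03],[0,0,0,0,0,0,0.01],[0,0,0,0,0,0,0.005],[0,0,0,0,0,0,0.0],[0,0,0,0,0,0,0.0],[0,0,0,0,0,0,0.0]],
  ],
  force=20,
)

```text
time_s: 5.6
tool_pos: [0.5052, 0.2062, 0.1559]
tool_rot: [180.0, 0.0, 91.9]
force: [-0.6, -0.8, 0.0]
grip_width: 0.047
grasp_force: 0.0
```

Call:
play_rows(
  steps=[
    [[0,0,0.002,0,0,0,0.0],[0,0,0,0,0,0,0.0],[0,0,0,0,0,0,0.0],[0,0,0,0,0,0,0.0],[0,0,0,0,0,0,0.0],[0,0,0,0,0,0,0.0]],
  ],
  force=20,
)

```text
time_s: 6.2
tool_pos: [0.5048, 0.2061, 0.1533]
tool_rot: [-180.0, 0.0, 91.9]
force: [-0.7, -0.7, -0.6]
grip_width: 0.0205
grasp_force: 19.4
```

Call:
play_rows(
  steps=[
    [[0,0,0,0,0,0,0.0],[0,0,-0.02,0,0,0,0.0],[0,0,-0.03,0,0,0,0.0],[0,0,-0.03,0,0,0,0.0],[0,0,-0.04,0,0,0,0.0],[0,0,-0.04,0,0,0,0.0],[0,0,0,0,0,0,0.0],[0,0,0,0,0,0,0.0]],
  ],
  force=55,
)

```text
time_s: 7.0
tool_pos: [0.5054, 0.2065, 0.3139]
tool_rot: [179.9, -0.0, 92.0]
force: [-0.1, 0.3, -2.8]
grip_width: 0.0198
grasp_force: 53.6
```

```bash
cat >> g.py <<'E'
def mouth(press,floor=0.):
    x,y,w=press;c,s=np.cos(w),np.sin(w);Rz=np.array([[c,-s,0],[s,c,0],[0,0,1]])
    zb=Rz@[-.5,0,.8660254];xb=Rz@[.8660254,0,.5];m=np.array([x,y,0])+Rz@[-.018,0,.181];return m,xb,Rz[:,1],zb
PRESS=(.5365,.0185,np.radians(12.2))
L=.1293
def keypose(d,ang,off=0.):
    "TCP with key foot d above bore floor, tool y at ang deg about zb from xb; off: key axis position along tool x"
    m,xb,yb,zb=mouth(PRESS);a=np.radians(ang);R=axes(-zb,np.cos(a)*xb+np.sin(a)*yb)
    return m-.1*zb+(d+L)*zb-off*R.as_matrix()[:,0],R
E
python3 - <<'E'
from m import *
from g import *
p,R,o=cur();print(np.round(o["qpos"],1),p,R.as_euler("xyz",degrees=True).round(1))
im=[]
for n in("scene",):
    c=read_camera(n);v=c["frame"][...,::-1]
    ax=p-np.array([[0,0,0],[0,0,L-.147+.02],[0,0,L-.066],[0,0,L-.034],[0,0,L]])
    a=proj(c,p+np.outer([0,-L+.082,-L+.066,-L+.034,-L],[0,0,1.]))
    x0,y0=np.int32(a.mean(0))-[50,37];cr=cv2.resize(v[y0:y0+75,x0:x0+100],(800,600),interpolation=cv2.INTER_CUBIC)
    for q in a:cv2.circle(cr,tuple(np.int32((q-[x0,y0])*8+3.5)),3,(0,0,255),-1)
    cv2.imwrite("pics/e.png",cr)
    for s in silhouettes("scene","key")[:2]:print(s["p"],s["extent"])
P,Q=keypose(.14,-35);print(P);delta(P,Q)
E
```

```text
[ 18.    7.4 -47.1  88.3   5.4  86.6 -27.2] [0.50539474 0.20648033 0.31386841] [179.9  -0.   92. ]
0.94 [233.0, 200.0, 247.9, 246.8]
[ 0.43616826 -0.00319249  0.3276181 ]
shift [-0.2065 -0.0754 -0.0154] rotvec [-0.4891  0.2044  0.4219]
```

View pics/e.png

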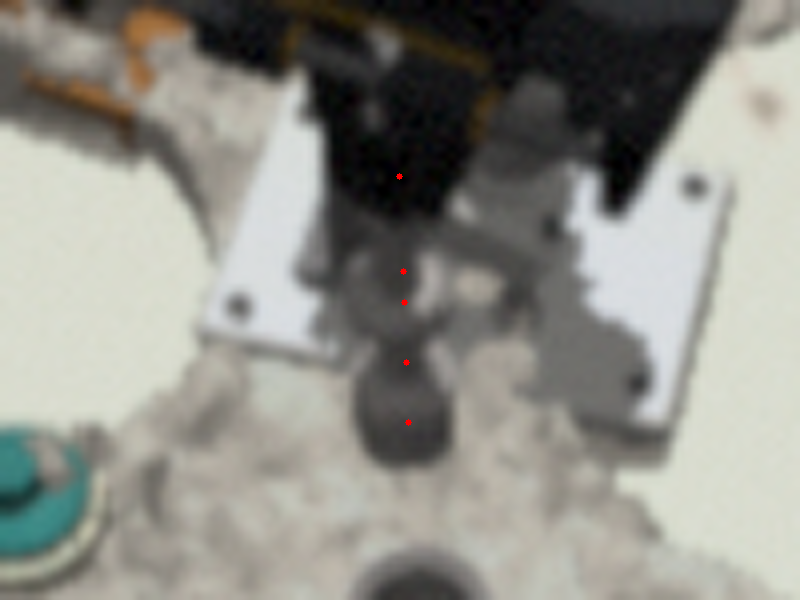

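Call:
play_rows(
  steps=[
    [[0,0,-0.03,0,0,0,0.0],[0,0,0,-0.0978,0.0409,0.0844,0.0],[0,0,0,-0.0978,0.0409,0.0844,0.0],[0,0,0,-0.0978,0.0409,0.0844,0.0],[0,0,0,-0.0978,0.0409,0.0844,0.0],[0,0,0,-0.0978,0.0409,0.0844,0.0],[0,0,0,0,0,0,0.0],[0,0,0,0,0,0,0.0]],
  ],
)

```text
time_s: 7.9
tool_pos: [0.5032, 0.2056, 0.3459]
tool_rot: [157.9, -13.3, 73.7]
force: [-0.4, 1.0, -2.6]
grip_width: 0.0196
grasp_force: 54.6
```

```bash
python3 - <<'E'
from g import *
p,R,o=cur();print(np.round(o["qpos"],1),p,R.as_euler("xyz",degrees=True).round(1))
P,Q=keypose(.14,-35);print(P);delta(P,Q)
E
```

```text
[  9.4 -17.2 -30.5 107.2  -5.5  62.3 -39.4] [0.50321231 0.20561453 0.34593358] [157.9 -13.3  73.7]
[ 0.43616826 -0.00319249  0.3276181 ]
shift [-0.2175  0.0071 -0.0325] rotvec [-0.0675  0.0347  0.0652]
```

Call:
play_rows(
  steps=[
    [[-0.03,0.001,-0.0025,0,0,0,0.0],[-0.036,0.001,-0.003,0,0,0,0.0],[-0.036,0.001,-0.003,0,0,0,0.0],[-0.036,0.001,-0.003,-0.0225,0.0116,0.0217,0.0],[-0.036,0.001,-0.003,-0.0225,0.0116,0.0217,0.0],[-0.03,0.001,-0.003,-0.0225,0.0116,0.0217,0.0],[0,0,0,0,0,0,0.0],[0,0,0,0,0,0,0.0]],
  ],
)

```text
time_s: 8.7
tool_pos: [0.5246, 0.045, 0.2985]
tool_rot: [158.8, -14.2, 69.5]
force: [0.0, 0.2, -1.7]
grip_width: 0.0195
grasp_force: 54.6
```

```bash
python3 - <<'E'
from g import *
p,R,o=cur();print(np.round(o["qpos"],1),p,R.as_euler("xyz",degrees=True).round(1))
P,Q=keypose(.12,-35);print(P);delta(P,Q)
E
```

```text
[  7.9 -17.2 -11.1 114.2  -8.1  57.7 -23.8] [0.52455279 0.04503183 0.29853729] [158.8 -14.2  69.5]
[ 0.44594242 -0.00107924  0.31029759]
shift [-0.0657 -0.0431 -0.0476] rotvec [-0.0641  0.0493 -0.0064]
```

```bash
cat > k.py <<'E'
import numpy as np,itertools
from scipy.optimize import least_squares
from scipy.spatial.transform import Rotation as Ro
D=[([64.868,18.44,-4.013,83.175,1.295,78.54,-3.262],[.284,-.584,.221],[-179.891,.007,25.938]),
([18.3,7.7,-46.8,94.2,5.6,80.9,-27.2],[.49953,.20173,.25896],[-179.6,.1,91.9]),
([18.,7.4,-47.1,88.3,5.4,86.6,-27.2],[.50539,.20648,.31387],[179.9,0,92.]),
([9.4,-17.2,-30.5,107.2,-5.5,62.3,-39.4],[.50321,.20561,.34593],[157.9,-13.3,73.7]),
([7.9,-17.2,-11.1,114.2,-8.1,57.7,-23.8],[.52455,.04503,.29854],[158.8,-14.2,69.5]),
([42.8,9.6,-17.,82.9,2.8,87.9,-38.1],[.5029,-.2991,.3229],[180,0,25.9])]
def fk(q,d,s):
    q=np.radians(q);z=lambda a:Ro.from_rotvec([0,0,a]);y=lambda a:Ro.from_rotvec([0,a,0])
    p=np.array([d[7],0,d[0]]);R=z(s[0]*q[0])*y(q[1])
    p=R.as_matrix()@np.zeros(3)+Ro.from_rotvec([0,0,s[0]*q[0]]).apply([d[7],0,0])+[0,0,d[0]]
    R=R*z(s[1]*q[2]);p=p+R.apply([d[1],0,d[2]]);R=R*y(q[3]);R=R*z(s[2]*q[4]);p=p+R.apply([d[3],0,d[4]])
    R=R*y(q[5]);R=R*z(s[3]*q[6])
    p=p+(R*z(-s[3]*q[6])).apply([d[5],0,d[6]]);R=R*z(np.pi/2*s[4]);return p,R
def res(d,s):
    e=[]
    for q,p,r in D:
        P,R=fk(q,d,s);e+=list((P-p)*1000)+list((R.inv()*Ro.from_euler("xyz",r,degrees=True)).as_rotvec()*50)
    return np.array(e)
if __name__=="__main__":
    o=[]
    for s in itertools.product((-1,1),repeat=5):
        r=least_squares(res,[.3,0,.4,0,.4,0,.25,0],args=(s,));o.append((r.cost,s,r.x))
    o.sort(key=lambda t:t[0])
    for c,s,x in o[:2]:print(round(c,1),s,x.round(4).tolist())
    print(res(o[0][2],o[0][1]).reshape(-1,6).round(1))
E
python3 k.py
```

```text
565.5 (-1, -1, -1, -1, 1) [0.1939, 0.0012, 0.4162, -0.0478, 0.4597, -0.0116, 0.316, 0.0438]
1349.4 (-1, -1, 1, -1, 1) [0.0317, 0.023, 0.317, -0.2071, 0.4298, -0.0088, 0.2142, 0.0562]
[[20.8 13.1  6.  -0.  -0.  -0. ]
 [ 7.1 -2.5  2.9  0.1 -0.   0.1]
 [ 1.7 -5.  -2.4 -0.  -0.  -0. ]
 [-4.   0.1 -4.4  0.   0.  -0. ]
 [ 3.   8.1  1.6  0.1 -0.  -0. ]
 [ 6.4 15.  -3.8  0.  -0.   0.1]]
```

```bash
cat > k2.py <<'E'
from k import *
def fk2(q,d):
    q=-np.radians(q)*[1,-1,1,-1,1,-1,1];d=np.reshape(d,(8,3));R=Ro.identity();p=d[0].copy()
    for i,a in enumerate(q):
        R=R*Ro.from_rotvec(a*np.array([0,0,1.] if i%2==0 else [0,1.,0]));p=p+R.apply(d[i+1])
    return p,R*Ro.from_rotvec([0,0,np.pi/2])
D2=D
def fitk():
    d0=np.zeros((8,3));d0[0]=[0,0,.19];d0[3]=[0,0,.41];d0[5]=[0,0,.46];d0[7]=[0,0,.32]
    f=lambda d:np.r_[np.concatenate([(fk2(q,d)[0]-p)*1000 for q,p,r in D2]),((d-d0.ravel())*10)]
    return least_squares(f,d0.ravel())
if __name__=="__main__":
    r=fitk();print(r.x.reshape(8,3).round(4));print(r.fun[:18].reshape(-1,3).round(1))
E
python3 k2.py
```

```text
[[-0.0014 -0.0056  0.2227]
 [-0.0056 -0.0041  0.0327]
 [ 0.0033 -0.0041  0.0229]
 [-0.0007 -0.0039  0.4329]
 [-0.0115 -0.0039  0.0278]
 [ 0.0101 -0.0029  0.4878]
 [-0.0006 -0.0029  0.022 ]
 [ 0.0012 -0.0009  0.342 ]]
[[-0.  -0.   0. ]
 [ 0.1 -0.1 -0. ]
 [-0.1  0.1  0. ]
 [-0.  -0.  -0. ]
 [-0.   0.   0. ]
 [ 0.   0.  -0. ]]
```

```bash
cat > ik.py <<'E'
from k2 import *
from g import keypose,axes,mouth,PRESS,L
d=fitk().x
lo=np.array([-163.93,-17.29,-79.2,3.27,-89.18,5.43,-154.24])+.5;hi=np.array([163.93,119.83,71.16,140.29,269.18,117.66,154.24])-.5
def ik(P,Q,q0,w=0.01):
    def f(q):
        p,R=fk2(q,d);return np.r_[(p-P)*1000,(R.inv()*Q).as_rotvec()*300,w*(q-q0)]
    r=least_squares(f,np.clip(q0,lo+.1,hi-.1),bounds=(lo,hi),x_scale=30.);return r.x,np.linalg.norm(r.fun[:3]),np.degrees(np.linalg.norm(r.fun[3:6])/300)
E
python3 - <<'E'
from ik import *
rng=np.random.default_rng(0);cur=np.array([7.9,-17.2,-11.1,114.2,-8.1,57.7,-23.8])
for ang in(-125,-35,55,145):
  for dd in(.13,.115,.06,0):
    P,Q=keypose(dd,ang);b=[]
    for i in range(12):
        q0=cur+(0 if i==0 else rng.normal(0,1,7)*[30,15,40,15,50,20,60]);b.append(ik(P,Q,q0,.003))
    ok=[x for x in b if x[1]<2 and x[2]<.5];x=min(ok or b,key=lambda t:(np.abs(t[0]-cur).max() if ok else t[1]));print(ang,dd,len(ok),x[0].round(0),x[1].round(1),x[2].round(1))
E
```

```text
-125 0.13 0 [  13.  -17.   -5.  111.  -14.   69. -101.] 49.6 10.7
-125 0.115 0 [  12.  -17.   -5.  113.  -13.   66. -101.] 46.6 9.9
-125 0.06 0 [  10.  -17.   -5.  119.  -13.   56. -102.] 33.1 6.4
-125 0 0 [   8.  -17.   -6.  126.  -13.   44. -103.] 12.5 2.0
-35 0.13 0 [ 12. -17.  -5. 111. -13.  69. -11.] 49.4 10.7
-35 0.115 0 [ 12. -17.  -5. 113. -13.  66. -12.] 46.3 9.8
-35 0.06 0 [ 10. -17.  -5. 119. -13.  56. -13.] 32.8 6.3
-35 0 0 [  8. -17.  -6. 126. -13.  44. -14.] 12.2 2.0
55 0.13 0 [ 12. -17.  -5. 111. -13.  69.  78.] 50.2 10.8
55 0.115 0 [ 12. -17.  -5. 113. -13.  66.  78.] 47.1 10.0
55 0.06 0 [ 10. -17.  -5. 119. -13.  56.  77.] 33.6 6.4
55 0 0 [  7. -17.  -6. 126. -13.  44.  76.] 13.0 2.1
145 0.13 0 [ -4. -17.   3. 110.  -3.  68. 154.] 53.4 11.8
145 0.115 0 [ -5. -17.   3. 112.  -2.  66. 154.] 50.3 10.9
145 0.06 0 [ -6. -17.   4. 119.  -2.  55. 154.] 36.8 7.3
145 0 0 [-11. -17.   7. 126.  -1.  44. 154.] 16.8 3.1
```

```bash
cat > s.py <<'E'
from ik import *
rng=np.random.default_rng(1)
for ang in(-125,-35,55):
  for dd in(.115,0):
    P,Q=keypose(dd,ang);b=[]
    for i in range(60):b.append(ik(P,Q,rng.uniform(lo,hi),.0003))
    ok=[x for x in b if x[1]<3 and x[2]<1]
    b.sort(key=lambda t:t[1]+5*t[2]);print(ang,dd,len(ok))
    for x in b[:3]:print("  ",x[0].round(0),x[1].round(1),x[2].round(1))
E
python3 s.py
```

```text
-125 0.115 0
   [  12.  -17.   -5.  113.  -13.   66. -101.] 46.6 9.9
   [  12.  -17.   -5.  113.  -13.   66. -101.] 46.6 9.9
   [  12.  -17.   -5.  113.  -13.   66. -101.] 46.6 9.9
-125 0 0
   [   8.  -17.   -6.  126.  -13.   44. -103.] 12.5 2.0
   [   8.  -17.   -6.  126.  -13.   44. -103.] 12.5 2.0
   [   8.  -17.   -6.  126.  -13.   44. -103.] 12.5 2.0
-35 0.115 0
   [ 12. -17.  -5. 113. -13.  66. -12.] 46.3 9.8
   [ 12. -17.  -5. 113. -13.  66. -12.] 46.3 9.8
   [ 12. -17.  -5. 113. -13.  66. -12.] 46.3 9.8
-35 0 0
   [  8. -17.  -6. 126. -13.  44. -14.] 12.2 2.0
   [  8. -17.  -6. 126. -13.  44. -14.] 12.2 2.0
   [  8. -17.  -6. 126. -13.  44. -14.] 12.2 2.0
55 0.115 0
   [ 12. -17.  -5. 113. -13.  66.  78.] 47.1 10.0
   [ 12. -17.  -5. 113. -13.  66.  78.] 47.1 10.0
   [ 12. -17.  -5. 113. -13.  66.  78.] 47.1 10.0
55 0 0
   [  7. -17.  -6. 126. -13.  44.  76.] 13.0 2.1
   [  7. -17.  -6. 126. -13.  44.  76.] 13.0 2.1
   [  7. -17.  -6. 126. -13.  44.  76.] 13.0 2.1
```

```bash
cat >> g.py <<'E'
def gpose(d,a,b,h=.147,press=None):
    "closing dir at a deg about zb from xb, tool z = -zb turned b deg about closing dir; d foot above floor; h grasp height on key"
    m,xb,yb,zb=mouth(press or PRESS);a=np.radians(a);y=np.cos(a)*xb+np.sin(a)*yb
    z=Ro.from_rotvec(y*np.radians(b)).apply(-zb);return m-.1*zb+(d+h)*zb+.019*z,axes(z,y)
E
cat > s2.py <<'E'
from ik import *
from g import gpose
S0=[np.array([8,-16,-8,115,-10,60,-20.]),np.array([8,0,40,110,-30,60,-20.]),np.array([8,0,-60,110,30,60,-20.])]
for dd in(.112,0):
  for b in(15,25,35):
    s=""
    for a in range(-180,180,15):
        P,Q=gpose(dd,a,b);e=99
        for q0 in S0:
            for j7 in(-100,0,100):
                q=q0.copy();q[6]=j7;x=ik(P,Q,q,.0003);e=min(e,x[1]+5*x[2])
                if e<2:break
            if e<2:break
        s+=f"{a}:{e:.0f} "
    print(dd,b,s,flush=True)
E
time python3 s2.py
```

```text
0.112 15 -180:99 -165:99 -150:99 -135:99 -120:99 -105:99 -90:99 -75:99 -60:99 -45:97 -30:78 -15:61 0:47 15:35 30:26 45:20 60:18 75:19 90:23 105:30 120:40 135:52 150:67 165:85 
0.112 25 -180:82 -165:99 -150:99 -135:99 -120:99 -105:99 -90:99 -75:99 -60:99 -45:76 -30:50 -15:26 0:6 15:0 30:0 45:0 60:0 75:0 90:0 105:0 120:0 135:12 150:33 165:56 
0.112 35 -180:48 -165:80 -150:99 -135:99 -120:99 -105:99 -90:99 -75:99 -60:78 -45:44 -30:13 -15:0 0:0 15:0 30:0 45:0 60:0 75:0 90:0 105:0 120:0 135:0 150:0 165:19 
0 15 -180:28 -165:54 -150:64 -135:70 -120:77 -105:77 -90:69 -75:56 -60:41 -45:24 -30:8 -15:0 0:0 15:0 30:0 45:0 60:0 75:0 90:0 105:0 120:0 135:0 150:0 165:10 
0 25 -180:4 -165:28 -150:52 -135:75 -120:91 -105:94 -90:81 -75:55 -60:28 -45:4 -30:0 -15:0 0:0 15:0 30:0 45:0 60:0 75:0 90:0 105:0 120:0 135:0 150:0 165:0 
0 35 -180:0 -165:0 -150:29 -135:73 -120:99 -105:99 -90:99 -75:70 -60:29 -45:0 -30:0 -15:0 0:0 15:0 30:0 45:0 60:0 75:0 90:0 105:0 120:0 135:0 150:0 165:0 
real	0m32.963s
user	0m33.326s
sys	0m0.078s
```

```bash
cat >> g.py <<'E'
def spose(lift,phi,b,xy=(.5052,.2062),h=.147):
    "key upright in sleeve b, closing dir azimuth phi, tool turned b about it"
    f=np.radians(phi);y=np.array([np.cos(f),np.sin(f),0]);z=Ro.from_rotvec(y*np.radians(b)).apply([0,0,-1.])
    return np.array([*xy,.024+lift+h])+.019*z,axes(z,y)
E
python3 - <<'E'
from ik import *
from g import *
def best(P,Q,seeds,w=.003):
    b=[ik(P,Q,s,w) for s in seeds];ok=[x for x in b if x[1]+5*x[2]<3]
    return min(ok,key=lambda x:np.abs(x[0]-seeds[0]).max()) if ok else min(b,key=lambda x:x[1]+5*x[2])
c=np.array([18,7.4,-47,88,5.4,86,-27.]);sd=[c]+[c*[1,1,k,1,1,1,0]+[0,0,0,0,m,0,j] for k in(1,-.5,0) for m in(0,40,-40) for j in(-90,0,90)]
for phi in(2,92,-88):
  for b in(30,37):
    for l in(0,.17):
        x=best(*spose(l,phi,b),sd);print("stand",phi,b,l,x[0].round(0),x[1].round(1),x[2].round(1))
for a,b in((55,30),(55,37),(-35,37),(-35,45)):
    for dd in(.125,.105,0):
        x=best(*gpose(dd,a,b),sd);print("bore",a,b,dd,x[0].round(0),x[1].round(1),x[2].round(1))
for a in(-35,-10,20,55,85,115,125,145):
    x=best(*gpose(0,a,30),sd);print("turn",a,30,x[0].round(0),x[1].round(1),x[2].round(1))
p,R,o=cur();P,Q=spose(.17,2,0);delta(P,Q)
E
```

```text
stand 2 30 0 [ 39.  12. -49. 109. -24.  61.   4.] 0.0 0.0
stand 2 30 0.17 [ 33.   2. -39.  96. -29.  81.  -0.] 0.0 0.0
stand 2 37 0 [ 45.  14. -52. 110. -30.  61.  11.] 0.0 0.0
stand 2 37 0.17 [ 35.   2. -38.  99. -36.  81.   5.] 0.0 0.0
stand 92 30 0 [ 25.  56. -79.  79.  31. 107.  39.] 0.0 0.0
stand 92 30 0.17 [ 16.  37. -61.  66.  13. 117.  49.] 0.0 0.0
stand 92 37 0 [ 22.  61. -79.  74.  31. 113.  38.] 0.0 0.0
stand 92 37 0.17 [  0.  30. -30.  66.  -2. 117.  61.] 10.9 3.1
stand -88 30 0 [  37.  -17.  -64.  125.   -3.   36. -115.] 0.0 0.0
stand -88 30 0.17 [   3.  -17.  -30.  111.    5.   57. -118.] 0.0 0.0
stand -88 37 0 [  24.  -17.  -55.  130.   10.   28. -129.] 0.0 0.0
stand -88 37 0.17 [ -31.  -17.   -6.  115.   24.   53. -135.] 6.9 1.3
bore 55 30 0.125 [ -9. -10.  17. 104. -14.  87.  81.] 0.0 0.0
bore 55 30 0.105 [ -7.  -8.  15. 105. -15.  85.  81.] 0.0 0.0
bore 55 30 0 [ 41.   2. -34. 106. -17.  74.  84.] 0.0 0.0
bore 55 37 0.125 [ -1.  -4.  12. 100. -17.  93.  83.] 0.0 0.0
bore 55 37 0.105 [  0.  -2.  10. 100. -18.  91.  84.] 0.0 0.0
bore 55 37 0 [ 74.  22. -79. 101.   2. 
[... 207 characters left out ...]
re -35 45 0.125 [ 20. -17.  21. 131. -62.  79.  50.] 0.0 0.0
bore -35 45 0.105 [  9. -16.  30. 132. -61.  75.  51.] 0.0 0.0
bore -35 45 0 [ 15.  -0.  21. 133. -73.  72.  66.] 0.0 0.0
turn -35 30 [  1. -14.  25. 134. -58.  53.  45.] 0.0 0.0
turn -10 30 [ -3.  -7.  27. 124. -48.  63.  58.] 0.0 0.0
turn 20 30 [  4.  -1.  14. 114. -35.  71.  71.] 0.0 0.0
turn 55 30 [ 41.   2. -34. 106. -17.  74.  84.] 0.0 0.0
turn 85 30 [ 35.   2. -38. 105.  -2.  74.  95.] 0.0 0.0
turn 115 30 [-11.  -2.  -2. 110.  13.  71. 107.] 0.0 0.0
turn 125 30 [-14.  -3.  -2. 112.  18.  69. 110.] 0.0 0.0
turn 145 30 [-20.  -7.  -2. 118.  28.  65. 117.] 0.0 0.0
shift [ 0.1455 -0.0742 -0.0152] rotvec [ 0.4128 -0.1699 -0.4329]
```

Call:
play_rows(
  steps=[
    [[0,0,-0.02,0,0,0,0.0],[0.025,-0.0125,-0.0025,0,0,0,0.0],[0.025,-0.0125,-0.0025,0,0,0,0.0],[0.025,-0.0125,-0.0025,0,0,0,0.0],[0.025,-0.0125,-0.0025,0,0,0,0.0],[0.025,-0.0125,-0.0025,0,0,0,0.0],[0.02,-0.0125,-0.0025,0,0,0,0.0],[0,0,0,0.0826,-0.034,-0.0866,0.0],[0,0,0,0.0826,-0.034,-0.0866,0.0],[0,0,0,0.0826,-0.034,-0.0866,0.0],[0,0,0,0.0826,-0.034,-0.0866,0.0],[0,0,0,0.0826,-0.034,-0.0866,0.0]],
  ],
)

```text
time_s: 9.9
tool_pos: [0.5052, 0.2073, 0.3401]
tool_rot: [-179.5, -0.1, 92.5]
force: [0.9, 0.3, -1.8]
grip_width: 0.0195
grasp_force: 54.6
```

```bash
python3 - <<'E'
from g import *
p,R,o=cur();print(np.round(o["qpos"],1),p,R.as_euler("xyz",degrees=True).round(1))
P,Q=spose(.14,2,0);print(P);delta(P,Q)
E
```

```text
[ -5.5   5.2 -20.9  85.8   1.6  89.7 -23.9] [0.50519328 0.20731318 0.34010299] [-1.795e+02 -1.000e-01  9.250e+01]
[0.5052 0.2062 0.292 ]
shift [-0.0012  0.0004  0.0481] rotvec [-0.0086 -0.001   0.0086]
```

Call:
play_rows(
  steps=[
    [[-0.0012,0,0,-0.0086,0,0.0086,0.0],[0,0,0.04,0,0,0,0.0],[0,0,0.04,0,0,0,0.0],[0,0,0.03,0,0,0,0.0],[0,0,0.025,0,0,0,0.0],[0,0,0.02,0,0,0,0.0],[0,0,0.015,0,0,0,0.0],[0,0,0.01,0,0,0,0.0],[0,0,0.004,0,0,0,0.0],[0,0,0,0,0,0,0.0],[0,0,0,0,0,0,0.0]],
  ],
)

```text
time_s: 11.0
tool_pos: [0.5047, 0.2055, 0.1553]
tool_rot: [179.9, 0.0, 91.8]
force: [-1.8, -0.4, -3.2]
grip_width: 0.0195
grasp_force: 54.6
```

Call:
play_rows(
  steps=[
    [[0,0,0.0015,0,0,0,0.0],[0,0,0,0,0,0,0.04],[0,0,0,0,0,0,0.04],[0,0,0,0,0,0,0.04],[0.0025,0,-0.0002,0,0.131,0,0.04],[0.0025,0,-0.0002,0,0.131,0,0.04],[0.0025,0,-0.0002,0,0.131,0,0.04],[0.0025,0,-0.0002,0,0.131,0,0.04],[0,0,0,0,0,0,0.04],[0,0,0,0,0,0,0.04]],
  ],
)

```text
time_s: 12.0
tool_pos: [0.5048, 0.2143, 0.1559]
tool_rot: [180.0, -29.9, 91.7]
force: [-0.6, 0.3, -0.3]
grip_width: 0.0397
grasp_force: 0.0
```

```bash
python3 - <<'E'
from g import *
p,R,o=cur();print(np.round(o["qpos"],1),p,R.as_euler("xyz",degrees=True).round(1),o["force"])
P,Q=spose(.0,2,30,xy=(.505,.2055));print(P);delta(P,Q)
E
```

```text
[  9.7   7.6 -17.2 110.2 -31.1  63.    8.9] [0.50478092 0.21427273 0.15587544] [180.  -29.9  91.7] [-0.62560095  0.29577087 -0.34334312]
[0.50466845 0.21499421 0.15454552]
shift [-0.     -0.0001  0.0015] rotvec [ 0.0034  0.0024 -0.0045]
```

Call:
play_rows(
  steps=[
    [[0,0,0,0,0,0,0.0],[0,0,0,0,0,0,0.0],[0,0,0,0,0,0,0.0],[0,0,0,0,0,0,0.0],[0,0,0,0,0,0,0.0],[0.01,0,-0.0173,0,0,0,0.0],[0.015,0,-0.026,0,0,0,0.0],[0.02,0,-0.0346,0,0,0,0.0],[0.02,0,-0.0346,0,0,0,0.0],[0.02,0,-0.0346,0,0,0,0.0],[0,0,0,0,0,0,0.0]],
  ],
  force=58,
)

```text
time_s: 13.1
tool_pos: [0.5067, 0.2154, 0.3318]
tool_rot: [179.2, -30.0, 92.1]
force: [1.3, 0.4, -1.5]
grip_width: 0.0198
grasp_force: 57.8
```

```bash
python3 - <<'E'
from g import *
from ik import ik
p,R,o=cur();q=np.array(o["qpos"]);print(q.round(1),p,R.as_euler("xyz",degrees=True).round(1),o["force"])
P,Q=gpose(.125,55,30,h=.148);print(P);delta(P,Q);x=ik(P,Q,q,.003);print(x)
# intermediate: same orientation, moved up
m,xb,yb,zb=mouth(PRESS);print("mouth",m,"zb",zb)
E
```

```text
[ 10.1   0.6 -16.6  96.9 -30.1  80.6  -0.1] [0.5067258  0.21542714 0.33176398] [179.2 -30.   92.1] [ 1.25452738  0.39217923 -1.4866623 ]
[0.43466281 0.0020569  0.31268142]
shift [-0.1918 -0.0787 -0.0899] rotvec [ 0.1242 -0.2035 -1.2168]
(array([ 12.88740664,  -8.84811926,  -2.06635935, 103.95263242,
       -17.46652193,  87.42943876,  83.68599819]), np.float64(0.00010329265795892087), np.float64(3.489406222872184e-05))
mouth [0.51890651 0.01469615 0.181     ] zb [-0.48870795 -0.1056624   0.8660254 ]
```

Call:
play_rows(
  steps=[
    [[0,0,-0.01,0.0138,-0.0226,-0.1352,0.0],[0,0,0,0.0138,-0.0226,-0.1352,0.0],[0,0,0,0.0138,-0.0226,-0.1352,0.0],[0,0,0,0.0138,-0.0226,-0.1352,0.0],[0,0,0,0.0138,-0.0226,-0.1352,0.0],[0,0,0,0.0138,-0.0226,-0.1352,0.0],[0,0,0,0.0138,-0.0226,-0.1352,0.0],[0,0,0,0.0138,-0.0226,-0.1352,0.0],[0,0,0,0.0138,-0.0226,-0.1352,0.0],[0,0,0,0,0,0,0.0]],
  ],
)

```text
time_s: 14.1
tool_pos: [0.5034, 0.2106, 0.3334]
tool_rot: [163.6, -5.1, 162.4]
force: [-0.8, -0.2, -1.9]
grip_width: 0.0194
grasp_force: 57.8
```

```bash
python3 - <<'E'
from g import *
p,R,o=cur();q=np.array(o["qpos"]);print(q.round(1),p,R.as_euler("xyz",degrees=True).round(1),o["force"])
P,Q=gpose(.125,55,30,h=.148);print(P);delta(P,Q)
E
```

```text
[  6.4   0.6 -20.9  92.9 -16.5  82.2  58.9] [0.50344498 0.21056012 0.33338438] [163.6  -5.1 162.4] [-0.82040943 -0.23666996 -1.85564264]
[0.43466281 0.0020569  0.31268142]
shift [ 0.0008 -0.2165 -0.0421] rotvec [-0.0052 -0.0108 -0.0009]
```

Call:
play_rows(
  steps=[
    [[0,-0.036,-0.007,0,0,0,0.0],[0,-0.036,-0.007,0,0,0,0.0],[0,-0.036,-0.007,0,0,0,0.0],[0,-0.036,-0.007,0,0,0,0.0],[0,-0.036,-0.007,0,0,0,0.0],[0,-0.036,-0.007,-0.005,-0.01,0,0.0],[0,0,0,0,0,0,0.0],[0,0,0,0,0,0,0.0]],
  ],
)

```text
time_s: 14.9
tool_pos: [0.4359, 0.0009, 0.3128]
tool_rot: [163.2, -4.6, 161.9]
force: [-0.3, 1.1, -2.1]
grip_width: 0.0198
grasp_force: 57.8
```

```bash
python3 - <<'E'
from m import *
from g import *
p,R,o=cur();q=np.array(o["qpos"]);print(q.round(1),p,R.as_euler("xyz",degrees=True).round(1),o["force"])
P,Q=gpose(.115,55,30,h=.148);print(P);delta(P,Q)
m,xb,yb,zb=mouth(PRESS)
M=R.as_matrix();kz=Ro.from_rotvec(-M[:,1]*np.radians(30)).apply(-M[:,2]);pad=p-.019*M[:,2]  # key up axis
im=[]
for n in("scene","top"):
    c=read_camera(n);v=c["frame"][...,::-1]
    x0,y0=np.int32(proj(c,m)[0])-[32,28];cr=cv2.resize(v[y0:y0+60,x0:x0+40+24],(400,375),interpolation=cv2.INTER_CUBIC);k=6.25
    def dots(X,col):
        for u in proj(c,X):cv2.circle(cr,tuple(np.int32((u-[x0,y0])*k+k/2-.5)),2,col,-1)
    dots(circ(m,.0285,zb,30)[0],(0,255,0))
    f=pad-.148*kz;dots(circ(f,.017,kz,24)[0],(0,0,255));dots(np.array([f,f+.034*kz,f+.074*kz,f+.1*kz]),(0,0,255))
    im.append(cr)
cv2.imwrite("pics/f.png",np.hstack(im));print(kz,zb,f)
E
```

```text
[ 18.6  -8.2  -6.9 103.5 -18.2  87.4  84.2] [0.4358859  0.00093542 0.31283557] [163.2  -4.6 161.9] [-0.29778654  1.13908793 -2.13182971]
[0.43954989 0.00311352 0.30402117]
shift [-0.0035  0.0006  0.0091] rotvec [ 0.002   0.0003 -0.0081]
[-0.48825531 -0.10341388  0.86655198] [-0.48870795 -0.1056624   0.8660254 ] [0.50782673 0.01056831 0.20271655]
```

View pics/f.png

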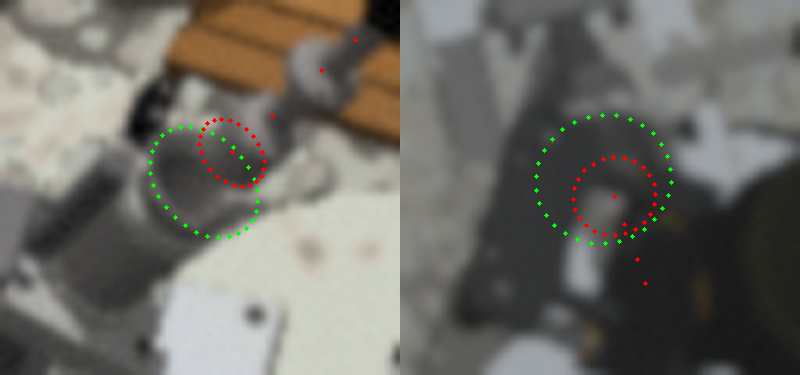

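Call:
play_rows(
  steps=[
    [[-0.0035,0.0006,0.0091,0.002,0,-0.008,0.0],[-0.0025,0,0.0043,0,0,0,0.0],[-0.0025,0,0.0043,0,0,0,0.0],[-0.0025,0,0.0043,0,0,0,0.0],[-0.0025,0,0.0043,0,0,0,0.0],[0,0,0,0,0,0,0.0]],
  ],
)

```text
time_s: 15.6
tool_pos: [0.4498, 0.0059, 0.2869]
tool_rot: [163.3, -4.4, 162.6]
force: [0.0, 0.1, -2.3]
grip_width: 0.0197
grasp_force: 57.8
```

```bash
cat > st.py <<'E'
from g import *
import sys
d,a,b=map(float,sys.argv[1:4]);p,R,o=cur();q=np.array(o["qpos"]);print(q.round(1),p.round(4))
m,xb,yb,zb=mouth(PRESS);print("force in bore axes",np.round([np.dot(o["force"],v) for v in(xb,yb,zb)],1),"tq",np.round([np.dot(o["wrist_torque"],v) for v in(xb,yb,zb)],2))
M=R.as_matrix();kz=Ro.from_rotvec(-M[:,1]*np.radians(b)).apply(-M[:,2]);f=p-.019*M[:,2]-.148*kz-(m-.1*zb)
print("foot in bore mm",np.round([1e3*np.dot(f,v) for v in(xb,yb,zb)],1),"axis tilt deg",np.degrees([np.dot(kz,xb),np.dot(kz,yb)]).round(2),"a",np.degrees(np.arctan2(M[:,1]@yb,M[:,1]@xb)).round(1))
P,Q=gpose(d,a,b,h=.148);delta(P,Q)
E
python3 st.py .08 55 30
```

```text
[ 18.   -6.2  -7.6 104.6 -18.   84.1  84.7] [0.4498 0.0059 0.2869]
force in bore axes [-1.1  0.1 -2. ] tq [-0.45  0.05  0.21]
foot in bore mm [ 0.9  0.7 94.9] axis tilt deg [-0.08 -0.05] a 55.3
shift [-0.0072 -0.0008  0.013 ] rotvec [-0.0011  0.0006  0.005 ]
```

Inside the bell, no contact so far. Going on down carefully.

Call:
play_rows(
  steps=[
    [[-0.0025,-0.0004,0.0043,0,0,0,0.0],[-0.0025,-0.0004,0.0043,0,0,0,0.0],[-0.0025,0,0.0043,0,0,0,0.0],[0,0,0,0,0,0,0.0]],
  ],
)

```text
time_s: 16.0
tool_pos: [0.4578, 0.0062, 0.2739]
tool_rot: [163.3, -4.2, 162.5]
force: [4.1, -2.4, -3.2]
grip_width: 0.0193
grasp_force: 57.8
```

```bash
python3 st.py .06 55 30
```

```text
[ 17.9  -5.1  -7.8 105.1 -17.9  82.4  84.8] [0.4578 0.0062 0.2739]
force in bore axes [ 1.4 -3.2 -4.5] tq [-1.4  -0.86  0.31]
foot in bore mm [ 1.4 -0.9 79.7] axis tilt deg [-0.19  0.04] a 55.3
shift [-0.0087  0.0001  0.0177] rotvec [-0.0011  0.0032  0.0046]
```

Call:
play_rows(
  steps=[
    [[-0.0037,-0.0002,0.0036,0,0,0,0.0],[-0.0025,0,0.0043,0,0,0,0.0],[-0.0025,0,0.0043,0,0,0,0.0],[-0.0025,0,0.0043,0,0,0,0.0],[0,0,0,0,0,0,0.0]],
  ],
)

```text
time_s: 16.5
tool_pos: [0.468, 0.0081, 0.2569]
tool_rot: [163.3, -4.3, 162.6]
force: [3.1, -2.4, -3.3]
grip_width: 0.0194
grasp_force: 57.8
```

```bash
python3 st.py .035 55 30
```

```text
[ 17.6  -3.4  -8.1 105.4 -17.9  80.3  84.8] [0.468  0.0081 0.2569]
force in bore axes [ 0.5 -3.  -4.1] tq [-1.46 -0.72  0.33]
foot in bore mm [ 1.7 -1.  59.7] axis tilt deg [-0.11 -0.04] a 55.3
shift [-0.0107  0.0001  0.0224] rotvec [-0.001   0.0011  0.005 ]
```

Call:
play_rows(
  steps=[
    [[-0.0035,-0.0009,0.0037,0,0,0,0.0],[-0.0025,0,0.0043,0,0,0,0.0],[-0.0025,0,0.0043,0,0,0,0.0],[-0.0025,0,0.0043,0,0,0,0.0],[-0.0025,0,0.0043,0,0,0,0.0],[-0.0025,0,0.0043,0,0,0,0.0],[-0.0025,0,0.0043,0,0,0,0.0],[0,0,0,0,0,0,0.0]],
  ],
)

```text
time_s: 17.3
tool_pos: [0.4853, 0.0109, 0.227]
tool_rot: [163.3, -4.4, 162.6]
force: [0.9, -0.0, -2.0]
grip_width: 0.0196
grasp_force: 57.8
```

```bash
python3 st.py .016 55 30
```

```text
[ 17.1  -0.4  -8.6 106.  -17.7  76.7  84.9] [0.4853 0.0109 0.227 ]
force in bore axes [-0.2 -0.2 -2.2] tq [-0.56 -0.27  0.16]
foot in bore mm [ 1.8 -1.7 25.1] axis tilt deg [-0.05 -0.1 ] a 55.3
shift [-0.0023  0.0007  0.0092] rotvec [-0.0007 -0.0003  0.0053]
```

Call:
play_rows(
  steps=[
    [[-0.0015,0,0.0026,0,0,0,0.0],[-0.0015,0,0.0026,0,0,0,0.0],[-0.0015,0,0.0026,0,0,0,0.0],[-0.0015,0,0.0026,0,0,0,0.0],[0,0,0,0,0,0,0.0]],
  ],
)

```text
time_s: 17.8
tool_pos: [0.4914, 0.0117, 0.217]
tool_rot: [163.3, -4.4, 162.6]
force: [1.3, -0.9, -2.2]
grip_width: 0.0196
grasp_force: 57.8
```

```bash
python3 st.py .005 55 30
```

```text
[ 16.9   0.7  -8.7 106.1 -17.6  75.5  84.9] [0.4914 0.0117 0.217 ]
force in bore axes [-0.2 -1.1 -2.5] tq [-0.62 -0.19  0.28]
foot in bore mm [ 2.2 -2.4 13.4] axis tilt deg [-0.09 -0.05] a 55.3
shift [-0.0015  0.0009  0.0088] rotvec [-0.001   0.0009  0.005 ]
```

Call:
play_rows(
  steps=[
    [[-0.001,0,0.0017,0,0,0,0.0],[-0.001,0,0.0017,0,0,0,0.0],[-0.001,0,0.0017,0,0,0,0.0],[0,0,0,0,0,0,0.0]],
  ],
)

```text
time_s: 18.2
tool_pos: [0.4944, 0.0127, 0.2122]
tool_rot: [163.3, -4.3, 162.6]
force: [0.8, -0.5, -2.2]
grip_width: 0.0199
grasp_force: 57.8
```

```bash
python3 st.py .0 55 30
```

```text
[ 16.8   1.2  -8.8 106.2 -17.6  74.9  84.9] [0.4944 0.0127 0.2122]
force in bore axes [-0.6 -0.7 -2.2] tq [-0.52 -0.34  0.16]
foot in bore mm [ 2.6 -2.   7.7] axis tilt deg [-0.12 -0.07] a 55.3
shift [-0.0011  0.0005  0.0082] rotvec [-0.0006  0.001   0.0054]
```

Call:
play_rows(
  steps=[
    [[-0.001,0,0.0017,0,0,0,0.0],[-0.001,0,0.0017,0,0,0,0.0],[-0.001,0,0.0017,0,0,0,0.0],[0,0,0,0,0,0,0.0]],
  ],
)

```text
time_s: 18.6
tool_pos: [0.4973, 0.0133, 0.2071]
tool_rot: [163.3, -4.4, 162.6]
force: [1.5, -0.2, -1.8]
grip_width: 0.0195
grasp_force: 57.8
```

```bash
python3 st.py .0 55 30
```

```text
[ 16.7   1.7  -8.9 106.2 -17.6  74.3  84.9] [0.4973 0.0133 0.2071]
force in bore axes [ 0.3 -0.5 -2.3] tq [-0.49 -0.47  0.1 ]
foot in bore mm [ 2.6 -2.1  1.7] axis tilt deg [-0.11 -0.07] a 55.3
shift [0.0019 0.0006 0.0031] rotvec [-0.0007  0.0009  0.0054]
```

Call:
play_rows(
  steps=[
    [[-0.0005,0,0.0009,0,0,0,0.0],[-0.0001,-0.0013,0,0.07,0,-0.1212,0.0],[-0.0001,-0.0013,0,0.07,0,-0.1212,0.0],[-0.0001,-0.0013,0,0.07,0,-0.1212,0.0],[-0.0001,-0.0013,0,0.07,0,-0.1212,0.0],[0,0,0,0,0,0,0.0]],
  ],
)

```text
time_s: 19.2
tool_pos: [0.4973, 0.009, 0.2065]
tool_rot: [178.8, 0.1, -169.8]
force: [-1.0, -1.3, 1.9]
grip_width: 0.0198
grasp_force: 57.8
```

```bash
python3 st.py .0 87 30
```

```text
[ 11.    1.  -14.3 105.1  -1.   74.   97.1] [0.4973 0.009  0.2065]
force in bore axes [-0.2 -1.   2.2] tq [-0.17  0.16  0.02]
foot in bore mm [ 3.1 -1.3  1.7] axis tilt deg [-0.12 -0.03] a 87.6
shift [0.0017 0.0014 0.0029] rotvec [-0.005  0.002  0.01 ]
```

Call:
play_rows(
  steps=[
    [[-0.0001,-0.0013,0,0.07,0,-0.1212,0.0],[-0.0001,-0.0013,0,0.07,0,-0.1212,0.0],[-0.0001,-0.0013,0,0.07,0,-0.1212,0.0],[-0.0001,-0.0013,0,0.07,0,-0.1212,0.0],[-0.0001,-0.0013,0,0.07,0,-0.1212,0.0],[-0.0001,-0.0013,0,0.07,0,-0.1212,0.0],[-0.0001,-0.0013,0,0.07,0,-0.1212,0.0],[0,0,0,0,0,0,0.0]],
  ],
)

```text
time_s: 20.0
tool_pos: [0.5015, 0.002, 0.2074]
tool_rot: [-155.8, -10.0, -122.7]
force: [-1.7, -0.1, 4.0]
grip_width: 0.0197
grasp_force: 57.9
```

```bash
python3 st.py .0 145 30
```

```text
[  2.8  -6.5 -22.7 116.1  25.   64.4 119.6] [0.5015 0.002  0.2074]
force in bore axes [0.5 0.3 4.4] tq [ 0.49  0.14 -0.36]
foot in bore mm [ 2.2 -0.9  1.2] axis tilt deg [-0.18 -0.07] a 143.6
shift [-0.0004  0.0019  0.0011] rotvec [ 0.0109  0.0028 -0.0225]
```

Call:
play_rows(
  steps=[
    [[0,0,0,0,0,0,0.05],[0,0,0,0,0,0,0.05],[0,0,0,0,0,0,0.05],[0,0,0,0,0,0,0.05]],
  ],
)

```text
time_s: 20.4
tool_pos: [0.5023, 0.0007, 0.2065]
tool_rot: [-155.9, -10.0, -122.9]
force: [0.4, -0.7, 0.7]
grip_width: 0.0436
grasp_force: 0.0
```

Call:
play_rows(
  steps=[
    [[-0.0001,0.0014,0,-0.0714,0,0.1237,0.05],[-0.0001,0.0014,0,-0.0714,0,0.1237,0.05],[-0.0001,0.0014,0,-0.0714,0,0.1237,0.05],[-0.0001,0.0014,0,-0.0714,0,0.1237,0.05],[-0.0001,0.0014,0,-0.0714,0,0.1237,0.05],[-0.0001,0.0014,0,-0.0714,0,0.1237,0.05],[-0.0001,0.0014,0,-0.0714,0,0.1237,0.05],[-0.0001,0.0014,0,-0.0714,0,0.1237,0.05],[-0.0001,0.0014,0,-0.0714,0,0.1237,0.05],[-0.0001,0.0013,0,-0.0714,0,0.1237,0.05],[-0.0001,0.0013,0,-0.0714,0,0.1237,0.05],[0,0,0,0,0,0,0.05]],
  ],
)

```text
time_s: 21.6
tool_pos: [0.4974, 0.0111, 0.2043]
tool_rot: [162.6, -4.9, 160.7]
force: [-0.4, -0.3, -0.6]
grip_width: 0.0498
grasp_force: 0.0
```

```bash
python3 st.py .0 53.6 30
```

```text
[ 17.1   1.9  -8.4 106.6 -18.5  73.9  84.2] [0.4974 0.0111 0.2043]
force in bore axes [-0.7 -0.2 -0.3] tq [-0.28 -0.04  0.15]
foot in bore mm [ 0.4 -5.  -0.5] axis tilt deg [0.01 0.11] a 53.2
shift [0.003  0.0035 0.0012] rotvec [ 0.0024  0.0009 -0.0075]
```

Call:
play_rows(
  steps=[
    [[0.0003,0.0037,0,0,0,0,0.05],[0,0,0,0,0,0,0.0],[0,0,0,0,0,0,0.0],[0,0,0,0,0,0,0.0],[0,0,0,0,0,0,0.0],[0,0,0,0,0,0,0.0],[0,0,0,0,0,0,0.0]],
  ],
)

```text
time_s: 22.3
tool_pos: [0.4983, 0.0149, 0.206]
tool_rot: [162.7, -4.8, 161.0]
force: [-1.3, -5.6, 1.4]
grip_width: 0.0195
grasp_force: 57.7
```

```bash
python3 st.py .0 55 30
```

```text
[ 16.8   1.8  -8.7 106.4 -18.3  74.   83.8] [0.4983 0.0149 0.206 ]
force in bore axes [-1.5 -5.2  2.4] tq [-1.21  0.73  0.63]
foot in bore mm [ 2.7 -1.5  0.2] axis tilt deg [0.01 0.16] a 53.5
shift [ 0.0024 -0.001   0.0016] rotvec [ 0.0112  0.0016 -0.0241]
```

Call:
play_rows(
  steps=[
    [[-0.0001,-0.0013,0,0.07,0,-0.1212,0.0],[-0.0001,-0.0013,0,0.07,0,-0.1212,0.0],[-0.0001,-0.0013,0,0.07,0,-0.1212,0.0],[-0.0001,-0.0013,0,0.07,0,-0.1212,0.0],[-0.0001,-0.0013,0,0.07,0,-0.1212,0.0],[-0.0001,-0.0013,0,0.07,0,-0.1212,0.0],[0,0,0,0,0,0,0.0]],
  ],
)

```text
time_s: 23.0
tool_pos: [0.4979, 0.0081, 0.2063]
tool_rot: [-173.9, -0.6, -157.6]
force: [-2.8, -5.2, 3.9]
grip_width: 0.0197
grasp_force: 57.8
```

```bash
python3 st.py .0 103 30
```

```text
[  8.3   0.  -16.7 106.3   6.4  72.9 102.2] [0.4979 0.0081 0.2063]
force in bore axes [-1.4 -4.5  5.3] tq [-1.01  1.05  0.17]
foot in bore mm [ 2.8 -0.5  1.3] axis tilt deg [0.06 0.2 ] a 102.0
shift [0.0018 0.0005 0.0026] rotvec [ 0.0062 -0.0018 -0.0171]
```

Call:
play_rows(
  steps=[
    [[0,-0.0005,0,0.025,0,-0.0433,0.0],[0,-0.0005,0,0.025,0,-0.0433,0.0],[0,-0.0005,0,0.025,0,-0.0433,0.0],[0,0,0,0,0,0,0.0]],
  ],
)

```text
time_s: 23.4
tool_pos: [0.4984, 0.0068, 0.2062]
tool_rot: [-169.9, -1.6, -150.4]
force: [-3.4, -3.4, 4.6]
grip_width: 0.0194
grasp_force: 57.8
```

```bash
python3 st.py .0 110.6 30
```

```text
[  7.   -0.9 -18.1 107.6  10.3  71.8 105.6] [0.4984 0.0068 0.2062]
force in bore axes [-1.2 -2.6  6.1] tq [-0.83  1.12 -0.11]
foot in bore mm [ 2.5 -0.5  1.2] axis tilt deg [0.07 0.16] a 110.3
shift [0.0016 0.001  0.0023] rotvec [ 0.0009 -0.0022 -0.0059]
```

Call:
play_rows(
  steps=[
    [[0,-0.0004,0,0.02,0,-0.0346,0.0],[0,-0.0004,0,0.02,0,-0.0346,0.0],[0,0,0,0,0,0,0.0]],
  ],
)

```text
time_s: 23.7
tool_pos: [0.4987, 0.0062, 0.2063]
tool_rot: [-167.8, -2.4, -146.5]
force: [-4.1, -4.1, 5.0]
grip_width: 0.0192
grasp_force: 57.7
```

```bash
python3 st.py .0 115.2 30
```

```text
[  6.3  -1.4 -18.8 108.4  12.5  71.1 107.4] [0.4987 0.0062 0.2063]
force in bore axes [-1.7 -3.1  6.8] tq [-0.83  1.02 -0.16]
foot in bore mm [ 2.5 -0.4  1.1] axis tilt deg [0.08 0.16] a 114.8
shift [0.0015 0.0011 0.0022] rotvec [ 0.0016 -0.0024 -0.0067]
```

Call:
play_rows(
  steps=[
    [[0,-0.0004,0,0.02,0,-0.0346,0.0],[0,-0.0004,0,0.02,0,-0.0346,0.0],[0,0,0,0,0,0,0.0]],
  ],
)

```text
time_s: 24.0
tool_pos: [0.4991, 0.0056, 0.2064]
tool_rot: [-165.7, -3.3, -142.7]
force: [-5.6, -3.6, 4.6]
grip_width: 0.0196
grasp_force: 57.8
```

```bash
python3 st.py .0 119.4 30
```

```text
[  5.7  -2.  -19.5 109.4  14.6  70.4 109.2] [0.4991 0.0056 0.2064]
force in bore axes [-3.1 -2.4  7.1] tq [-0.74  1.16 -0.37]
foot in bore mm [ 2.4 -0.3  1.1] axis tilt deg [0.08 0.16] a 119.4
shift [0.0013 0.0012 0.0021] rotvec [-0.0011 -0.0025 -0.0014]
```

Call:
play_rows(
  steps=[
    [[0,-0.0004,0,0.02,0,-0.0346,0.0],[0,-0.0004,0,0.02,0,-0.0346,0.0],[0,0,0,0,0,0,0.0]],
  ],
)

```text
time_s: 24.3
tool_pos: [0.4994, 0.0052, 0.2064]
tool_rot: [-163.7, -4.3, -139.0]
force: [-4.4, -2.6, 3.9]
grip_width: 0.0191
grasp_force: 58.3
```

```bash
python3 st.py .0 124 30
```

```text
[  5.   -2.7 -20.2 110.4  16.7  69.5 111. ] [0.4994 0.0052 0.2064]
force in bore axes [-2.3 -1.6  5.8] tq [-0.54  1.15 -0.84]
foot in bore mm [ 2.1 -0.2  0.9] axis tilt deg [0.08 0.14] a 123.8
shift [0.0012 0.0011 0.0018] rotvec [ 0.0002 -0.0025 -0.003 ]
```

Call:
play_rows(
  steps=[
    [[0,-0.0003,0,0.015,0,-0.026,0.0],[0,0,0,0,0,0,0.0]],
  ],
)

```text
time_s: 24.5
tool_pos: [0.4996, 0.005, 0.2064]
tool_rot: [-163.0, -4.7, -137.6]
force: [-4.7, -2.7, 4.5]
grip_width: 0.0197
grasp_force: 58.4
```

```bash
python3 st.py .0 119 30
```

```text
[  4.8  -2.9 -20.4 110.8  17.4  69.2 111.7] [0.4996 0.005  0.2064]
force in bore axes [-2.2 -1.6  6.5] tq [-0.51  1.14 -0.99]
foot in bore mm [ 2.1 -0.2  0.9] axis tilt deg [0.08 0.13] a 125.5
shift [0.0012 0.0023 0.0018] rotvec [-0.0579 -0.0024  0.0978]
```

Call:
play_rows(
  steps=[
    [[0,0.0011,0,-0.06,0,0.104,0.0],[0.0025,0,-0.0043,0,0,0,0.0],[0.005,0,-0.0087,0,0,0,0.0],[0.005,0,-0.0087,0,0,0,0.0],[0,0,0,0,0,0,0.0]],
  ],
)

```text
time_s: 25.0
tool_pos: [0.4874, 0.0039, 0.2281]
tool_rot: [-166.0, -3.1, -143.1]
force: [-0.9, -2.9, -2.7]
grip_width: 0.0193
grasp_force: 57.7
```

```bash
python3 st.py .125 119 30
```

```text
[  6.   -4.4 -19.1 109.   13.2  72.7 110.5] [0.4874 0.0039 0.2281]
force in bore axes [-2.7 -2.7 -1.6] tq [-0.56  0.64 -0.04]
foot in bore mm [ 3.3  0.6 25.8] axis tilt deg [-0.03  0.05] a 118.9
shift [ 0.0523  0.0008 -0.0843] rotvec [ 0.0001  0.0001 -0.0022]
```

Call:
play_rows(
  steps=[
    [[0.007,0,-0.0121,0,0,0,0.0],[0.0075,0,-0.013,0,0,0,0.0],[0.0075,0,-0.013,0,0,0,0.0],[0.0075,0,-0.013,0,0,0,0.0],[0.0075,0,-0.013,0,0,0,0.0],[0.0075,0,-0.013,0,0,0,0.0],[0.0075,0,-0.013,0,0,0,0.0],[0,0,0,0,0,0,0.0]],
  ],
)

```text
time_s: 25.8
tool_pos: [0.4377, -0.0058, 0.3205]
tool_rot: [-165.9, -2.7, -143.1]
force: [0.0, 1.2, -2.2]
grip_width: 0.0199
grasp_force: 57.8
```

```bash
python3 st.py .14 55 30; python3 - <<'E'
from ik import *
from g import *
p,R,o=cur();q=np.array(o["qpos"])
for phi in(2,30,60,-30):
    for l in(.17,0):
        P,Q=spose(l,phi,30);x=ik(P,Q,q,.003);print(phi,l,x[0].round(0),x[1].round(1))
    P,Q=spose(.17,phi,30);delta(P,Q)
E
```

```text
[  6.6 -13.3 -17.3 105.9   9.9  83.  115.9] [ 0.4377 -0.0058  0.3205]
force in bore axes [-0.8  1.2 -2. ] tq [ 0.45  0.02 -0.25]
foot in bore mm [  6.5   1.8 131.2] axis tilt deg [-0.39 -0.03] a 118.8
shift [ 0.0048  0.0097 -0.0075] rotvec [-0.5561  0.0071  0.9652]
2 0.17 [  8.   1. -15.  97. -30.  81.   0.] 0.0
2 0 [  5.   8. -12. 110. -32.  64.  10.] 0.0
shift [-0.1863  0.1295 -0.0458] rotvec [-0.7611  0.5344  2.0875]
30 0.17 [  3.  11. -13.  86. -26.  94.  21.] 0.0
30 0 [  1.  17. -11.  98. -25.  78.  29.] 0.0
shift [-0.182   0.1311 -0.046 ] rotvec [-0.6647  0.5613  1.599 ]
60 0.17 [ -3.  21. -13.  74. -17. 106.  42.] 0.0
60 0 [ -4.  26. -12.  87. -16.  90.  48.] 0.0
shift [-0.1772  0.1305 -0.0456] rotvec [-0.547   0.5613  1.0802]
-30 0.17 [ 19. -11. -26. 107. -31.  67. -28.] 0.0
-30 0 [ 11.  -3. -21. 121. -33.  47. -20.] 0.0
shift [-0.1896  0.1255 -0.045 ] rotvec [-0.8509  0.4639  2.6506]
```

Call:
play_rows(
  steps=[
    [[-0.0303,0.0218,-0.0077,0,0,0,0.0],[-0.0303,0.0218,-0.0077,0,0,0,0.0],[-0.0303,0.0218,-0.0077,0,0,0,0.0],[-0.0303,0.0218,-0.0077,0,0,0,0.0],[-0.0303,0.0218,-0.0077,0,0,0,0.0],[-0.0303,0.0218,-0.0077,0,0,0,0.0],[0,0,0,-0.0511,0.0432,0.123,0.0],[0,0,0,-0.0511,0.0432,0.123,0.0],[0,0,0,-0.0511,0.0432,0.123,0.0],[0,0,0,-0.0511,0.0432,0.123,0.0],[0,0,0,-0.0511,0.0432,0.123,0.0],[0,0,0,-0.0511,0.0432,0.123,0.0]],
  ],
)

```text
time_s: 27.0
tool_pos: [0.5007, 0.214, 0.3207]
tool_rot: [-178.4, -12.5, 172.5]
force: [0.1, 1.2, -2.4]
grip_width: 0.0197
grasp_force: 57.8
```

Call:
play_rows(
  steps=[
    [[0,0,0,-0.0511,0.0432,0.123,0.0],[0,0,0,-0.0511,0.0432,0.123,0.0],[0,0,0,-0.0511,0.0432,0.123,0.0],[0,0,0,-0.0511,0.0432,0.123,0.0],[0,0,0,-0.0511,0.0432,0.123,0.0],[0,0,0,-0.0511,0.0432,0.123,0.0],[0,0,0,-0.0511,0.0432,0.123,0.0],[0,0,0,0,0,0,0.0]],
  ],
)

```text
time_s: 27.8
tool_pos: [0.5008, 0.2106, 0.32]
tool_rot: [-179.5, -30.0, 119.4]
force: [-0.4, -1.2, -2.2]
grip_width: 0.0198
grasp_force: 57.8
```

```bash
cat > ss.py <<'E'
from g import *
import sys
l,phi=map(float,sys.argv[1:3]);p,R,o=cur();print(np.round(o["qpos"],1),p.round(4),np.round(o["force"],1))
M=R.as_matrix();kz=Ro.from_rotvec(-M[:,1]*np.radians(30)).apply(-M[:,2]);f=p-.019*M[:,2]-.148*kz;print("foot",f.round(4),"kz",kz.round(3))
P,Q=spose(l,phi,30,xy=(.505,.206),h=.148);delta(P,Q);print("world up/x/y in tool",R.inv().apply(np.eye(3)[[2,0,1]]).round(3).tolist())
E
python3 ss.py .12 30
```

```text
[  8.3  11.7 -18.5  86.4 -24.4  93.2  20.3] [0.5008 0.2106 0.32  ] [-0.4 -1.2 -2.2]
foot [0.5046 0.2019 0.1884] kz [0.006 0.003 1.   ]
shift [-0.0193  0.0017  0.0402] rotvec [-0.0031 -0.0008 -0.0087]
world up/x/y in tool [[0.501, -0.007, -0.866], [-0.425, 0.869, -0.253], [0.754, 0.495, 0.432]]
```

Call:
play_rows(
  steps=[
    [[-0.0193,0.0017,0.0402,-0.003,0,-0.0087,0.0],[-0.0075,0,0.013,0,0,0,0.0],[-0.0075,0,0.013,0,0,0,0.0],[-0.0075,0,0.013,0,0,0,0.0],[-0.0075,0,0.013,0,0,0,0.0],[-0.005,0,0.0087,0,0,0,0.0],[0,0,0,0,0,0,0.0]],
  ],
)

```text
time_s: 28.5
tool_pos: [0.4991, 0.217, 0.2054]
tool_rot: [-180.0, -30.2, 120.3]
force: [0.9, -0.7, -2.2]
grip_width: 0.0196
grasp_force: 57.8
```

```bash
python3 ss.py .02 30
```

```text
[  7.9  15.2 -18.8  95.7 -23.7  81.5  25.6] [0.4991 0.217  0.2054] [ 0.9 -0.7 -2.2]
foot [0.5036 0.2091 0.0738] kz [ 0.002 -0.002  1.   ]
shift [-0.0176 -0.0004  0.0243] rotvec [-0.0031 -0.0027  0.0045]
world up/x/y in tool [[0.502, -0.0, -0.865], [-0.436, 0.863, -0.254], [0.747, 0.505, 0.433]]
```

Call:
play_rows(
  steps=[
    [[-0.0088,0,0.0121,0,-0.0027,0.0045,0.0],[-0.0088,0,0.0121,0,0,0,0.0],[0,0,0,0,0,0,0.0]],
  ],
)

```text
time_s: 28.8
tool_pos: [0.5, 0.2144, 0.1747]
tool_rot: [-179.8, -30.0, 120.0]
force: [-1.4, 0.7, -3.7]
grip_width: 0.0199
grasp_force: 57.8
```

```bash
python3 ss.py .002 30
```

```text
[  7.9  16.7 -18.6  97.5 -23.3  78.6  26.7] [0.5    0.2144 0.1747] [-1.4  0.7 -3.7]
foot [0.5043 0.2061 0.0431] kz [0.004 0.001 1.   ]
shift [-0.0089  0.0002  0.0147] rotvec [-0.0039 -0.0008 -0.0006]
world up/x/y in tool [[0.501, -0.004, -0.866], [-0.432, 0.865, -0.254], [0.75, 0.501, 0.432]]
```

Call:
play_rows(
  steps=[
    [[-0.0045,0,0.0075,0,0,0,0.0],[-0.0045,0,0.0075,0,0,0,0.0],[-0.0008,0,0.0013,0,0,0,0.0],[0,0,0,0,0,0,0.0],[0,0,0,0,0,0,0.02]],
  ],
)

```text
time_s: 29.3
tool_pos: [0.5009, 0.2145, 0.1576]
tool_rot: [-179.9, -30.0, 120.1]
force: [-3.4, 1.9, -5.1]
grip_width: 0.0196
grasp_force: 57.9
```

```bash
python3 ss.py .002 30
```

```text
[  7.9  17.6 -18.6  98.4 -23.2  76.8  27.4] [0.5009 0.2145 0.1576] [-3.4  1.9 -5.1]
foot [0.5055 0.2061 0.0261] kz [0.001 0.001 1.   ]
shift [ 0.0001 -0.0007  0.0001] rotvec [-0.0022  0.0002  0.0009]
world up/x/y in tool [[0.5, -0.001, -0.866], [-0.434, 0.865, -0.252], [0.75, 0.502, 0.432]]
```

Call:
play_rows(
  steps=[
    [[-0.0007,0,0.0012,0,0,0,0.0],[0,0,0,0,0,0,0.06],[0,0,0,0,0,0,0.06],[0,0,0,0,0,0,0.06],[0,0,0,0,0,0,0.06],[0,0,-0.03,0,0,0,0.06],[0,0,-0.04,0,0,0,0.06],[0,0,-0.04,0,0,0,0.06],[0,0,-0.04,0,0,0,0.06],[0,0,0,0,0,0,0.06]],
  ],
)

```text
time_s: 30.3
tool_pos: [0.5432, 0.1465, 0.2915]
tool_rot: [179.5, -29.6, 120.0]
force: [0.8, 0.3, -0.7]
grip_width: 0.0602
grasp_force: 0.0
```

```bash
cat >> g.py <<'E'
# bore centre corrected by where the key ran true: +2.3 mm xb, -1 mm yb, floor +1.2 along zb
def die():
    m,xb,yb,zb=mouth(PRESS);return m-.1*zb+.0023*xb-.001*yb+.001*zb,xb,yb,zb
E
python3 - <<'E'
from m import *
from g import *
p,R,o=cur();print(np.round(o["qpos"],1),p.round(4))
F,xb,yb,zb=die()
# die grip block: fit position on first pictures; block 16x36x24, unknown depth t of die underside below bore floor
def box(c):
    return np.array([c+sx*.008*xb+sy*.018*yb+sz*.012*zb for sx in(-1,1) for sy in(-1,1) for sz in(-1,1)])
ims=[]
for t in(.006,.012,.02):
    O=F-t*zb;g=O-.118*yb+.012*zb;print(t,g.round(4),[proj(c,g)[0].round(1).tolist() for c in(S,T)])
for nm,c in(("scene",S),("top",T)):
    fr=c["frame"].astype(int);u=np.int32(proj(c,F-.012*zb-.118*yb+.012*zb)[0]);w=fr[u[1]-12:u[1]+13,u[0]-14:u[0]+15].sum(2)
    ys,xs=np.nonzero(w<150);print(nm,u,w.min(),len(xs),xs.mean()+u[0]-14,ys.mean()+u[1]-12,xs.min()+u[0]-14,xs.max()+u[0]-14,ys.min()+u[1]-12,ys.max()+u[1]-12)
ims=[]
for c in(S,T):
    u=np.int32(proj(c,F-.012*zb-.118*yb+.012*zb)[0])-[25,19];cr=cv2.resize(np.ascontiguousarray(c["frame"][u[1]:u[1]+38,u[0]:u[0]+50,::-1]),(400,304),interpolation=cv2.INTER_CUBIC)
    for t,col in((.006,(0,255,0)),(.02,(0,0,255))):
        h=cv2.convexHull(np.float32((proj(c,box(F-t*zb-.118*yb+.012*zb))-u)*8+3.5)).astype(int);cv2.polylines(cr,[h],True,col,1)
    ims.append(cr)
c=read_camera("scene");u=np.int32(proj(c,[.505,.206,.12])[0])-[32,24];ims.append(cv2.resize(np.ascontiguousarray(c["frame"][u[1]:u[1]+48,u[0]:u[0]+64,::-1]),(400,296)))
u=np.int32(proj(c,F)[0])-[32,24];ims.append(cv2.resize(np.ascontiguousarray(c["frame"][u[1]:u[1]+48,u[0]:u[0]+64,::-1]),(400,296)))
cv2.imwrite("pics/g.png",np.vstack([np.hstack(ims[:2]),np.hstack(ims[2:])]))
E
```

```text
[ 11.6  16.4 -16.   83.8 -22.2  93.3  26.9] [0.5432 0.1465 0.2915]
0.006 [ 0.5915 -0.0914  0.1016] [[262.7, 172.7], [303.4, 179.0]]
0.012 [ 0.5944 -0.0907  0.0964] [[261.7, 173.6], [303.0, 178.4]]
0.02 [ 0.5983 -0.0899  0.0895] [[260.5, 174.8], [302.5, 177.5]]
scene [261 173] 33 44 261.6818181818182 176.4090909090909 258 266 168 185
top [303 178] 106 33 302.75757575757575 177.1818181818182 298 307 175 179
```

View pics/g.png

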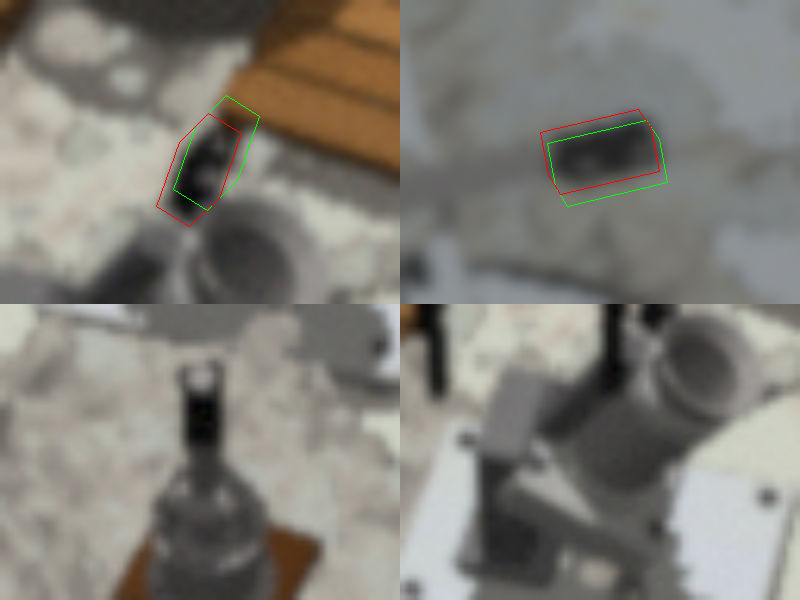

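```bash
cat >> g.py <<'E'
def dpose(pull=0,up=0,t=.018,k=.003):
    F,xb,yb,zb=die();return F-t*zb-(.118+pull)*yb+(k+up)*zb,axes(-zb,xb)
def bpose(up,xy=(.530,-.386),w=12.2):
    w=np.radians(w);return np.array([*xy,.028+.003+up]),axes([0,0,-1],[np.cos(w),np.sin(w),0])
E
python3 - <<'E'
from ik import *
from g import *
p,R,o=cur();q=np.array(o["qpos"])
for n,(P,Q) in(("over",dpose(0,.1)),("at",dpose()),("out",dpose(.1)),("outup",dpose(.1,.06)),("flat",bpose(.1)),("down",bpose(0))):
    x=ik(P,Q,q,.003);q=x[0];print(n,P.round(4),q.round(0),x[1].round(1),x[2].round(1))
P,Q=dpose(0,.1);delta(P,Q)
E
```

```text
over [ 0.5528 -0.0997  0.17  ] [ 22.  -8.  -5. 123. -23.  40.  44.] 0.0 0.0
at [ 0.6017 -0.0891  0.0834] [ 20.   4.  -7. 123. -26.  28.  47.] 0.0 0.0
out [ 0.6228 -0.1869  0.0834] [ 28.  11.  -4. 115. -31.  33.  60.] 0.0 0.0
outup [ 0.5935 -0.1932  0.1354] [ 29.   4.  -3. 116. -29.  39.  58.] 0.0 0.0
flat [ 0.53  -0.386  0.131] [27. 22.  8. 89. -3. 69. 48.] 0.0 0.0
down [ 0.53  -0.386  0.031] [28. 28.  8. 93. -4. 59. 49.] 0.0 0.0
shift [-0.2501 -0.1141 -0.0065] rotvec [-0.5833 -0.585   0.1614]
```

Call:
play_rows(
  steps=[
    [[-0.0297,-0.0196,-0.0209,0,0,0,0.05],[-0.0297,-0.0196,-0.0209,0,0,0,0.05],[-0.0297,-0.0196,-0.0209,0,0,0,0.05],[-0.0297,-0.0196,-0.0209,0,0,0,0.05],[-0.0297,-0.0196,-0.0209,0,0,0,0.05],[-0.0297,-0.0196,-0.0209,0,0,0,0.05],[0,0,0,-0.0972,-0.0975,0.0269,0.05],[0,0,0,-0.0972,-0.0975,0.0269,0.05],[0,0,0,-0.0972,-0.0975,0.0269,0.05],[0,0,0,-0.0972,-0.0975,0.0269,0.05],[0,0,0,-0.0972,-0.0975,0.0269,0.05],[0,0,0,-0.0972,-0.0975,0.0269,0.05]],
  ],
)

```text
time_s: 31.55
tool_pos: [0.5457, -0.0972, 0.3059]
tool_rot: [150.1, 0.1, 102.2]
force: [0.5, 1.3, 0.5]
grip_width: 0.0499
grasp_force: 0.0
```

```bash
python3 - <<'E'
from g import *
p,R,o=cur();print(np.round(o["qpos"],1),p.round(4))
delta(*dpose(0,.1));delta(*dpose(0,.05))
E
```

```text
[ 27.6 -14.4  -9.2 112.9 -20.3  56.5  38. ] [ 0.5457 -0.0972  0.3059]
shift [-0.0039 -0.0621  0.121 ] rotvec [-0.0019  0.0007  0.0009]
shift [-0.0038 -0.062   0.171 ] rotvec [-0.0019  0.0007  0.0009]
```

Call:
play_rows(
  steps=[
    [[-0.0008,-0.0124,0.0342,0,0,0,0.05],[-0.0008,-0.0124,0.0342,0,0,0,0.05],[-0.0008,-0.0124,0.0342,0,0,0,0.05],[-0.0008,-0.0124,0.0342,0,0,0,0.05],[-0.0008,-0.0124,0.0342,0,0,0,0.05],[0,0,0,0,0,0,0.05]],
  ],
)

```text
time_s: 32.15
tool_pos: [0.5723, -0.0917, 0.1197]
tool_rot: [150.9, -0.5, 102.5]
force: [-0.7, 0.2, -0.8]
grip_width: 0.0502
grasp_force: 0.0
```

```bash
python3 - <<'E'
from m import *
from g import *
p,R,o=cur();print(np.round(o["qpos"],1),p.round(4))
delta(*dpose(0,0))
M=R.as_matrix();F,xb,yb,zb=die();ims=[]
for n,c0 in(("scene",S),("top",T)):
    c=read_camera(n);u=np.int32(proj(c,p)[0])-[25,19];cr=cv2.resize(np.ascontiguousarray(c["frame"][u[1]:u[1]+38,u[0]:u[0]+50,::-1]),(400,304),interpolation=cv2.INTER_CUBIC)
    P=dpose()[0]
    for X,col in((p,(0,0,255)),(P,(0,255,0)),(P+.021*zb,(0,255,0)),(p+.025*xb,(255,0,255)),(p-.025*xb,(255,0,255))):cv2.circle(cr,tuple(np.int32((proj(c,X)[0]-u)*8+3.5)),3,col,-1)
    ims.append(cr)
cv2.imwrite("pics/h.png",np.hstack(ims))
E
```

```text
[ 25.5  -1.4 -10.5 123.8 -24.8  34.   45.1] [ 0.5723 -0.0917  0.1197]
shift [-0.0042  0.008   0.0459] rotvec [-0.0166 -0.0098  0.0008]
```

View pics/h.png

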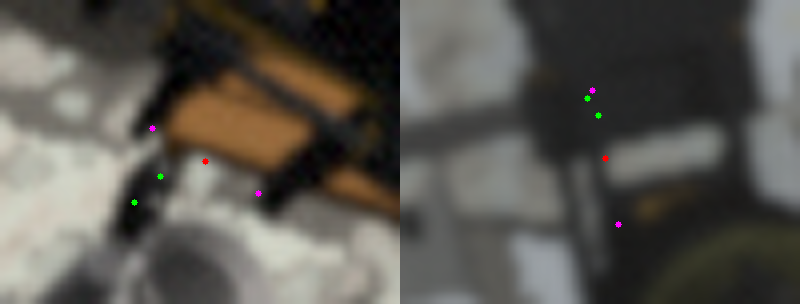

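Call:
play_rows(
  steps=[
    [[-0.0042,0.008,0,-0.0166,-0.0098,0,0.05],[0,0,0.015,0,0,0,0.05],[0,0,0.015,0,0,0,0.05],[0,0,0.01,0,0,0,0.05],[0,0,0,0,0,0,0.05]],
  ],
)

```text
time_s: 32.75
tool_pos: [0.6052, -0.0927, 0.0971]
tool_rot: [149.3, 0.4, 102.1]
force: [0.3, -0.5, 0.4]
grip_width: 0.0501
grasp_force: 0.0
```

```bash
python3 - <<'E'
from g import *
p,R,o=cur();print(np.round(o["qpos"],1),p.round(4),np.round(o["force"],1))
delta(*dpose(0,0))
E
```

```text
[ 24.6   3.5 -11.1 122.6 -25.7  28.2  45.9] [ 0.6052 -0.0927  0.0971] [ 0.3 -0.5  0.4]
shift [ 0.0043 -0.0093  0.0104] rotvec [0.0115 0.0066 0.0024]
```

Call:
play_rows(
  steps=[
    [[0.0043,-0.0093,0.0045,0.0115,0.0066,0.0024,0.05],[0,0,0.005,0,0,0,0.05],[0,0,0,0,0,0,0.05],[0,0,0,0,0,0,0.05]],
  ],
)

```text
time_s: 33.15
tool_pos: [0.6006, -0.0894, 0.0838]
tool_rot: [150.0, -0.0, 102.2]
force: [-0.0, -0.1, 0.0]
grip_width: 0.0498
grasp_force: 0.0
```

```bash
python3 - <<'E'
from g import *
p,R,o=cur();print(np.round(o["qpos"],1),p.round(4),np.round(o["force"],1))
delta(*dpose(0,0))
E
```

```text
[ 24.5   4.4 -11.3 123.2 -25.9  27.5  46.1] [ 0.6006 -0.0894  0.0838] [-0.  -0.1  0. ]
shift [0.     0.0008 0.0009] rotvec [-0.0006  0.0001 -0.0005]
```

Now close gently and see where the block sits.

Call:
play_rows(
  steps=[
    [[0,0,0,0,0,0,0.0],[0,0,0,0,0,0,0.0],[0,0,0,0,0,0,0.0],[0,0,0,0,0,0,0.0],[0,0,0,0,0,0,0.0],[0,0,0,0,0,0,0.0]],
  ],
  force=25,
)

```text
time_s: 33.75
tool_pos: [0.6004, -0.0894, 0.0836]
tool_rot: [150.1, -0.0, 102.2]
force: [0.3, 0.1, -0.7]
grip_width: 0.016
grasp_force: 25.0
```

```bash
python3 - <<'E'
from g import *
p,R,o=cur();F,xb,yb,zb=die();print(p.round(4),o["grip_width"],o["grasp_force"],np.round([np.dot(o["force"],v) for v in(xb,yb,zb)],1))
E
```

```text
[ 0.6004 -0.0894  0.0836] 0.016009826927208766 24.968100786209106 [-0.1 -0.  -0.8]
```

Call:
play_rows(
  steps=[
    [[0,0,0,0,0,0,0.0],[-0.003,0,0,0,0,0,0.0],[-0.005,0,0,0,0,0,0.0],[-0.006,0,0,0,0,0,0.0],[0,0,0,0,0,0,0.0]],
  ],
  force=50,
)

```text
time_s: 34.25
tool_pos: [0.6037, -0.1042, 0.0836]
tool_rot: [150.0, 0.0, 102.1]
force: [-1.1, -1.1, -1.0]
grip_width: 0.0157
grasp_force: 50.0
```

```bash
python3 - <<'E'
from g import *
p,R,o=cur();F,xb,yb,zb=die();print(p.round(4),o["grip_width"],o["grasp_force"],np.round([np.dot(o["force"],v) for v in(xb,yb,zb)],1));delta(*dpose(.014,0))
E
```

```text
[ 0.6037 -0.1042  0.0836] 0.015659820527449173 49.96706485748291 [-1.6 -0.8 -0.2]
shift [0.0011 0.001  0.0008] rotvec [-0.0005  0.0013 -0.001 ]
```

Slides freely. Draw it out to about 110 mm.

Call:
play_rows(
  steps=[
    [[-0.01,0,0,0,0,0,0.0],[-0.012,0,0,0,0,0,0.0],[-0.012,0,0,0,0,0,0.0],[-0.012,0,0,0,0,0,0.0],[-0.012,0,0,0,0,0,0.0],[-0.012,0,0,0,0,0,0.0],[-0.012,0,0,0,0,0,0.0],[-0.014,0,0,0,0,0,0.0],[0,0,0,0,0,0,0.0]],
  ],
)

```text
time_s: 35.15
tool_pos: [0.6241, -0.2002, 0.0839]
tool_rot: [150.0, 0.1, 102.0]
force: [0.1, -1.4, -0.9]
grip_width: 0.0158
grasp_force: 50.0
```

```bash
python3 - <<'E'
from g import *
p,R,o=cur();F,xb,yb,zb=die();print(np.round(o["qpos"],1),p.round(4),o["grip_width"],o["grasp_force"],np.round([np.dot(o["force"],v) for v in(xb,yb,zb)],1));delta(*dpose(.11,0));delta(*bpose(.1))
print(R.inv().apply(np.eye(3)).round(3).tolist())
E
```

```text
[ 32.1  11.4  -7.5 115.1 -30.7  32.7  60. ] [ 0.6241 -0.2002  0.0839] 0.01583432200996309 49.96695578098297 [-0.7 -1.4 -0.7]
shift [0.0033 0.0011 0.0012] rotvec [-0.0002  0.003  -0.0029]
shift [-0.1623 -0.0897 -0.1059] rotvec [ 0.5234  0.0021 -0.0036]
[[-0.207, 0.847, 0.489], [0.978, 0.18, 0.103], [-0.001, 0.5, -0.866]]
```

Call:
play_rows(
  steps=[
    [[-0.0325,-0.018,-0.0212,0,0,0,0.0],[-0.0325,-0.018,-0.0212,0,0,0,0.0],[-0.0325,-0.018,-0.0212,0,0,0,0.0],[-0.0325,-0.018,-0.0212,0,0,0,0.0],[-0.0325,-0.018,-0.0212,0,0,0,0.0],[0,0,0,0.131,0,0,0.0],[0,0,0,0.131,0,0,0.0],[0,0,0,0.131,0,0,0.0],[0,0,0,0.131,0,0,0.0],[0,0,0,0,0,0,0.0],[0,0,0,0,0,0,0.0]],
  ],
)

```text
time_s: 36.25
tool_pos: [0.5306, -0.3821, 0.1296]
tool_rot: [-180.0, -0.1, 102.3]
force: [-0.8, 1.2, -1.2]
grip_width: 0.0155
grasp_force: 50.0
```

```bash
python3 - <<'E'
from m import *
from g import *
p,R,o=cur();print(np.round(o["qpos"],1),p.round(4),o["grip_width"],np.round(o["force"],1));delta(*bpose(.01))
for n in("scene","top"):
    c=read_camera(n)
    for s in silhouettes(n,"die")[:2]:
        ys,xs=np.nonzero(s["pixels"]);print(n,s["p"],s["extent"],xs.mean().round(1),ys.mean().round(1))
    M=R.as_matrix()  # die: x=tool y, y=tool x, z=-tool z
    O=p+.003*M[:,2]+.118*M[:,0]
    print([proj(c,O+a*M[:,1]+b*M[:,0])[0].round(0).tolist() for a,b in((-.026,-.03),(.026,-.03),(.026,.03),(-.026,.03),(0,0))])
E
```

```text
[30.9 22.   3.3 89.2 -1.4 68.9 46.8] [ 0.5306 -0.3821  0.1296] 0.015527370674432134 [-0.8  1.2 -1.2]
shift [-0.0038 -0.0014  0.0886] rotvec [-0.     -0.0017  0.002 ]
scene 0.58 [300.5, 114.0, 322.0, 150.7] 311.5 135.1
[[319.0, 137.0], [304.0, 134.0], [300.0, 146.0], [316.0, 149.0], [310.0, 141.0]]
top 0.73 [355.8, 193.7, 415.6, 216.8] 379.6 204.5
top 0.42 [233.9, 153.9, 289.7, 222.2] 262.7 190.0
[[383.0, 213.0], [378.0, 195.0], [357.0, 200.0], [362.0, 218.0], [370.0, 206.0]]
```

Call:
play_rows(
  steps=[
    [[-0.0038,-0.0014,0.02,0,0,0,0.0],[0,0,0.03,0,0,0,0.0],[0,0,0.025,0,0,0,0.0],[0,0,0.01,0,0,0,0.0],[0,0,0,0,0,0,0.0],[0,0,0.003,0,0,0,0.0],[0,0,0.003,0,0,0,0.0],[0,0,0,0,0,0,0.0]],
  ],
)

```text
time_s: 37.25
tool_pos: [0.5298, -0.3876, 0.0403]
tool_rot: [-180.0, 0.0, 102.2]
force: [-0.4, 0.4, -1.7]
grip_width: 0.0156
grasp_force: 50.0
```

Call:
play_rows(
  steps=[
    [[0,0,0.002,0,0,0,0.0],[0,0,0.002,0,0,0,0.0],[0,0,0,0,0,0,0.0]],
  ],
)

```text
time_s: 37.55
tool_pos: [0.53, -0.3876, 0.0374]
tool_rot: [-180.0, 0.0, 102.2]
force: [-2.1, 2.5, 6.0]
grip_width: 0.0159
grasp_force: 50.0
```

Call:
play_rows(
  steps=[
    [[0,0,0.001,0,0,0,0.0],[0,0,0.001,0,0,0,0.0],[0,0,0,0,0,0,0.0]],
  ],
)

```text
time_s: 37.85
tool_pos: [0.53, -0.3876, 0.0372]
tool_rot: [180.0, 0.0, 102.2]
force: [-5.3, 4.9, 15.3]
grip_width: 0.0155
grasp_force: 50.0
```

Call:
play_rows(
  steps=[
    [[0,0,-0.001,0,0,0,0.0],[0,0,0,0,0,0,0.04],[0,0,0,0,0,0,0.04],[0,0,0,0,0,0,0.04],[0,0,0,0,0,0,0.04],[0,0,-0.02,0,0,0,0.04],[0,0,-0.04,0,0,0,0.04],[0,0,-0.05,0,0,0,0.04],[0,0,-0.05,0,0,0,0.04],[0,0,0,0,0,0,0.04]],
  ],
)

```text
time_s: 38.85
tool_pos: [0.5333, -0.39, 0.2035]
tool_rot: [179.5, 0.6, 102.2]
force: [0.4, -1.2, 0.1]
grip_width: 0.0399
grasp_force: 0.0
```

```bash
python3 - <<'E'
from m import *
from g import *
p,R,o=cur();print(p.round(3),o["force"])
w=np.radians(12.2);x=np.array([np.cos(w),np.sin(w),0]);y=np.array([-x[1],x[0],0]);O=np.array([.53,-.3876,.028])+.118*y
im=[]
for n in("scene","top"):
    c=read_camera(n)
    for nm in("die","key","timer","tea_jar","cocoa_jar"):
        for s in silhouettes(n,nm)[:1]:print(n,nm,round(s["p"],2),s["extent"])
    print([proj(c,O+a*x+b*y)[0].round(0).tolist() for a,b in((-.026,-.03),(.026,-.03),(.026,.03),(-.026,.03),(0,-.136))])
    u=np.int32(proj(c,[.52,-.32,.03])[0])-[60,45];im.append(cv2.resize(c["frame"][u[1]:u[1]+90,u[0]:u[0]+120,::-1],(400,300),interpolation=cv2.INTER_CUBIC))
    if n=="scene":sc=cv2.resize(c["frame"][110:335,130:370,::-1],(320,300))
cv2.imwrite("pics/i.png",np.vstack([np.hstack(im),np.hstack([sc,np.zeros((300,480,3),np.uint8)])]))
E
```

```text
[ 0.533 -0.39   0.204] [ 0.4405628  -1.24814204  0.12281178]
scene die 0.7 [299.9, 134.2, 317.7, 170.0]
scene key 0.71 [236.5, 236.5, 250.8, 268.1]
scene timer 0.84 [182.4, 238.6, 205.8, 262.4]
scene tea_jar 0.92 [151.5, 259.1, 175.4, 281.7]
scene cocoa_jar 0.73 [154.5, 293.9, 175.1, 319.7]
[[317.0, 157.0], [302.0, 154.0], [299.0, 166.0], [314.0, 169.0], [315.0, 135.0]]
top die 0.59 [350.4, 197.0, 413.1, 220.3]
top key 0.68 [189.3, 203.3, 204.5, 221.4]
top timer 0.55 [186.8, 146.5, 212.6, 171.7]
top tea_jar 0.75 [152.5, 139.8, 174.1, 162.8]
top cocoa_jar 0.62 [121.3, 159.0, 144.2, 181.9]
[[377.0, 218.0], [372.0, 201.0], [352.0, 206.0], [357.0, 223.0], [410.0, 201.0]]
```

View pics/i.png

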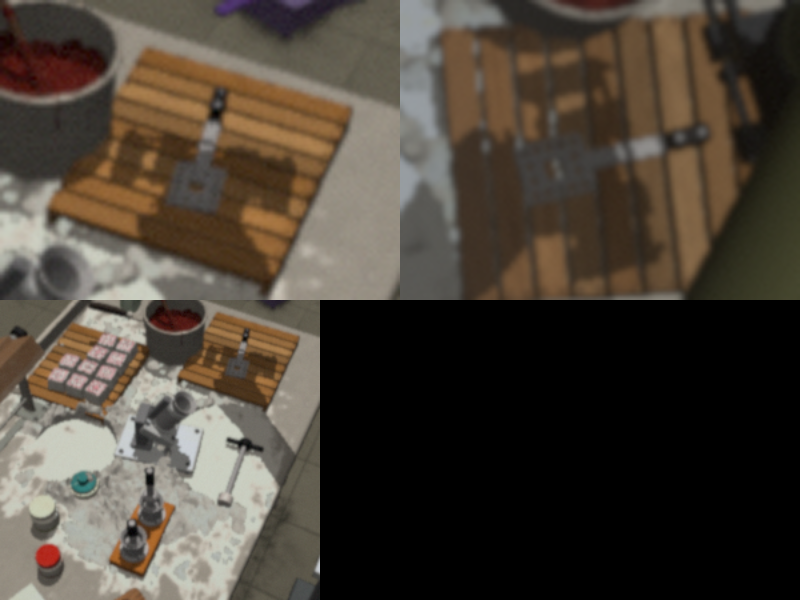

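The die (plate at about (197,190), grip at (218,100) in the scene crop) lies flat, wholly on the board. Both keys stand in their sleeves, and the timer and jars have not moved.

```bash
python3 -c "
from cell import *
print(sign_off())"
```

```text
the job is handed in; nothing more can be done
None
```

I turned the nut to its stop, stood the long key back in its sleeve, laid the die slide flat and wholly on the empty board, and signed the job off at about 39 s; sign-off returned no verdict.

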